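# Square a rack beam in the drilling nest

### The arm

A 6-joint arm with a two-finger parallel gripper is mounted at the origin on the work surface. World frame = base frame: x ahead of the robot, y to its left, z up, the work surface at z = 0. Lengths are in mm, angles in rad, forces in N, time in s.
With the tool pointing down it reaches from about 350 to 775 mm from the base axis. Payload 7.3 kg.
Tool frame: the origin (TCP) lies between the finger pads; the fingertips stand 17 mm ahead of it and the grasp point (between the pads) lies 2 mm behind it; z points along the fingers, y is the direction in which the jaws open and shut (so a half turn about z gives the same grasp; the last joint's range is limited). The gripper opens to 92 mm and grips with 3 to 60 N. Pads are 19 mm wide; open, the fingers measure 130 mm over their backs; the gripper's body (75 mm by 190 mm) begins 47 mm behind the grasp point.
Start: joints at [1.164, 0.342, 1.524, -0, 1.275, -0.146], TCP at [135.358, 507.271, 218.941] pointing down, gripper open.
Joint ranges: [-2.53, 2.53], [-0.77, 2.02], [0.04, 2.7], [-1, 4.14], [0.28, 2.66], [-3.11, 3.11]. Speed limits (rad/s): [2.57, 2.57, 3.14, 3.14, 3.14, 3.14].

### API

Orientations are given as [roll, pitch, yaw] about the fixed x, y, z axes, in that order (R = Rz(yaw) Ry(pitch) Rx(roll)).
In Python, from plant import get_obs, capture, get_calibration, close_job gives the robot as it stands.
- The arm moves only by the tool carry_out, never from a script. Its argument "moves" is one flat list of numbers, 7 for each row, row after row: the shift along the tool's x, y, z normalised to -1 to 1, where 1 is 40 cm, then the turn, a rotation vector about the tool's x, y, z normalised to -1 to 1, where 1 is 30 degrees, then the opening, from 0 (shut) to 1 (fully open). A call has exactly 8 rows; each row is the pose to reach, as a shift and turn from the pose measured when the call began, along the tool's axes at that moment; what a row does not reach only later rows make up. A row lasts 1/10 s, in which the tool goes at most 50 mm and 8.59 degrees, less where a joint would pass 70% of its speed; a pose out of reach is approached as far as the arm can. A call with a number of a shift or a turn outside -1 to 1 is refused whole. A call with a gripper value outside its range is refused whole. The fingers move at their own pace and stop on an object; the grip force is fixed at half the most. Time passes only in rows, so rows that repeat a pose let the fingers close, or fill a call up. It gives the time, the measured TCP pose, the force and the opening at its end, in the units of the state.
- get_obs(): the state, without advancing time (a new reading comes with each control period).
- capture(name): name is "scene" or "top" or "wrist"; returns the picture (420x560x3 uint8, red, green, blue); there is no depth.
- get_calibration(name): a dict with "vfov" (degrees; the focal length in pixels is half the picture's height over the tangent of half this angle, whatever the lens; pixels are square), "cx", "cy" (the principal point, pixels), "cam_to_world" (4x4, takes a point from camera to world coordinates). Camera axes: x right, y up, looking along -z (the intrinsics and any distortion apply to the point x, -y, -z); pixel columns grow to the right and rows downward; lengths in mm; the calibration is good to about 2 mm. A picture is of the moment at which its call begins: read the wrist's pose just before it. get_calibration takes no time and is no camera call; for the wrist camera it gives the pose at the moment of the call.
- close_job(): hands the job in, once; it reports no verdict.
The state is a dict: "time": time; "joint_positions": joint angles; "dq": joint speeds; "tau": joint torques, N m; "tool_pos": TCP position; "tcp_rot": TCP orientation; "contact_force": force on the tool from outside, world axes, zero at the start; "moment": the same for the moment, N m; "grip_width": finger opening in mm.
Only numpy, scipy, OpenCV 4.12 (cv2) and the standard library are available. Lean on these libraries where they do the work, as an engineer would, in place of code of your own. Each camera call takes 0.05 s, during which the arm holds its last target.

### The job

Push the orange rack beam home in the drilling nest so that it can be drilled: its long side flush along the aluminium rail under the clear guard, with both brass buttons in the rail pressed in, and its end up against the blue stop, whichever end of the rail that is on. Slide it flat on the plate without lifting or tipping it, push gently, never with more than 80 N, leave the things around the nest alone, then let go and back away.

Things in the scene. Friction and masses are not known exactly. Their poses are not given: they have to be found in the camera images.
- beam: loose orange steel box-section rack beam with dark holes on top, 200 mm long (its y axis), 40 wide (x), 30 high; 0.24 to 0.48 kg. Origin at the centre of its underside, z up. Starts flat on the nest's plate, within 0.35 rad of parallel, in front of rail and stop and clear of both. Slides with friction (2 to 6 N). Both long sides and both ends are alike.
- nest: fixed drilling nest: grey plate, 8 mm thick, x -195 to +80 mm, y -185 to +185 mm; turned up to 0.25 rad in plan. Origin at bench height under its middle line; x level, away from the robot; y along the rail; z up. On it a rigid carriage with rail and guard is locked at a setting that is not measured: the rail's front face stands somewhere from x = 0 to x = +30 mm, parallel to y. See or feel where.
- feeler_left (a joint): brass button, 12 mm across, in the rail's front face at nest y = +60 mm, 22 mm above the bench: 0 = fully out, standing 6 mm proud; 0.006 m = pressed flush with the face (weak spring, 0.1 to 0.3 N; friction holds a seated beam). The aluminium rail, rigid, is 240 mm long, 20 mm thick, its top 35 mm above the bench.
- feeler_right (a joint): the like button at nest y = -60 mm, same values. Over the rail hangs a fixed clear guard plate with a yellow front edge, 370 mm long, underside 98 mm and top 104 mm above the bench, on green posts behind the rail. Its front edge lies 52 mm before the rail's face: a vertical tool cannot push a 40 mm beam home; come in slanting from the robot's side, tips forward, tilted some 25 to 40 degrees.
- stop: fixed rigid blue block on the plate by one end of the rail (y = +137 or -137 mm in the nest's frame), 80 mm square to the rail (nest x -60 to +20) by 24 mm along it by 26 mm high. Origin at the centre of its underside; axes as the nest's. The beam's end comes up against the face turned to the nest's middle, 12 mm from the origin. A flat black dot marks the unused place at the rail's other end.
- canister: dark steel canister with black lid, 84 mm across, 170 mm high, standing loose beside the nest; leave alone
- basket: blue slatted plastic basket, 160 x 120 x 70 mm, loose; leave alone
- wrench: steel wrench, 170 mm long, lying loose; leave alone
- carton: small cardboard carton, 100 x 130 x 80 mm, loose; leave alone
Mind the look-alikes: they are no part of the job. Of the things shaped like the beam, the orange one is meant.

How it is judged (in metres and radians):
At the end, for the whole second after the job is handed in: The beam lies flat on the plate, at rest; both buttons are pressed to within 1.8 mm of flush, so that its long side lies along the rail; its end face is within 2.5 mm of the blue stop (value of joint each of feeler_left, feeler_right above 0.0042 m and y of stop in the frame of beam between -0.1145 and 0.1145 m and z of beam in the frame of nest below 0.011 m and angle between beam's own z axis and vertical below 0.05 rad and linear speed of beam below 0.01 m/s); the robot touches nothing.
It fails at once if the beam is lifted off the plate (more than 10 mm) or tipped (more than 0.2 rad) (z of beam in the frame of nest above 0.018 m or angle between beam's own z axis and vertical above 0.2 rad).
It fails at once if the beam is pushed with more than 80 N (contact force between the fingers and beam above 80 N).
It fails at once if a bystander is moved by more than 20 mm (distance of any of canister, basket, wrench, carton from where it was at the start of the episode above 0.02 m).
It also fails if it takes over 67 s, if anything falls off the work surface, if the arm or the gripper's body presses on something with over 40 N, if the wrist force passes 120 N, or if a joint passes its speed limit or range.

## Working session

There is one attempt and no reset: what is moved stays moved. The work goes in short steps, Python scripts to look and compute and a tool call to move; the robot and the scene stay as the last step left them, time stands still between calls to the robot, and variables do not carry over. Pictures are saved under pics/ and viewed, and the job is handed in when it is done.

Besides the shell and the picture viewer there is one more tool, called by a JSON object that holds its "name" and its "arguments", one argument or row to a line. carry_out: Moves the arm, as the interface text tells. Scaled input: -1 to 1 covers 40 cm each way for a shift and 30 degrees each way for a turn. Its arguments: {"type":"object","properties":{"moves":{"type":"array","items":{"type":"number"}}},"required":["moves"]}

```bash
ls; mkdir -p pics
python3 - <<'E'
from plant import *
import cv2
print(get_obs())
for n in ["scene","top","wrist"]:
    c=get_calibration(n); print(n,c)
    cv2.imwrite(f"pics/{n}0.png",capture(n)[:,:,::-1])
E
```

```text
pics
{'time': 0.0, 'joint_positions': array([ 1.16400596e+00,  3.42745081e-01,  1.52503166e+00,  2.52102994e-05,
        1.27541633e+00, -1.46043036e-01]), 'dq': array([-0.00100391,  0.00123888,  0.00163648, -0.00141131, -0.00030145,
        0.00111123]), 'tau': array([ 5.28597193e-04, -4.31254184e+01, -2.44214594e+01,  7.18453154e-02,
        5.60741080e-02, -1.41534629e-04]), 'tool_pos': array([135.16664267, 506.85548782, 218.22827061]), 'tcp_rot': array([-3.14001278e+00, -2.56750214e-04,  2.88083777e+00]), 'contact_force': array([-0.0180217 ,  0.12037175,  0.40376426]), 'moment': array([-0.06429303, -0.03163183, -0.00392193]), 'grip_width': 91.88741935969935}
scene {'vfov': 43.10408358822712, 'cx': 278.90070215785084, 'cy': 204.1524397595866, 'cam_to_world': array([[-1.17723341e-01, -7.64744149e-01,  6.33488438e-01,
         1.46948933e+03],
       [ 9.93045823e-01, -8.99526374e-02,  7.59507452e-02,
         1.32507061e+02],
       [-1.09893225e-03,  6.38024223e-01,  7.70015508e-01,
         1.28326432e+03],
       [ 0.00000000e+00,  0.00000000e+00,  0.00000000e+00,
         1.000
[... 198 characters left out ...]
       [-9.99965085e-01, -3.78840795e-03,  7.44832308e-03,
        -1.06441486e+00],
       [ 6.42768749e-03,  2.20871328e-01,  9.75281775e-01,
         1.08491569e+03],
       [ 0.00000000e+00,  0.00000000e+00,  0.00000000e+00,
         1.00000000e+00]])}
wrist {'vfov': 68.30550698370048, 'cx': 281.46035211788586, 'cy': 209.35226992533944, 'cam_to_world': array([[ 2.57601888e-01, -9.29787432e-01, -2.62938393e-01,
         6.38395389e+01],
       [ 9.66250434e-01,  2.47551276e-01,  7.12633497e-02,
         5.27004710e+02],
       [-1.16903227e-03, -2.72421910e-01,  9.62177186e-01,
         3.85285988e+02],
       [ 0.00000000e+00,  0.00000000e+00,  0.00000000e+00,
         1.00000000e+00]])}
```

View pics/scene0.png

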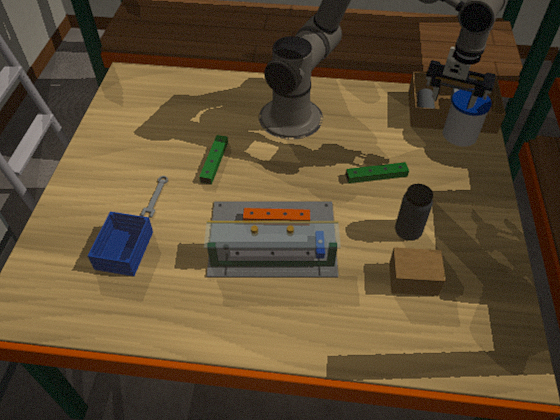

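View pics/top0.png

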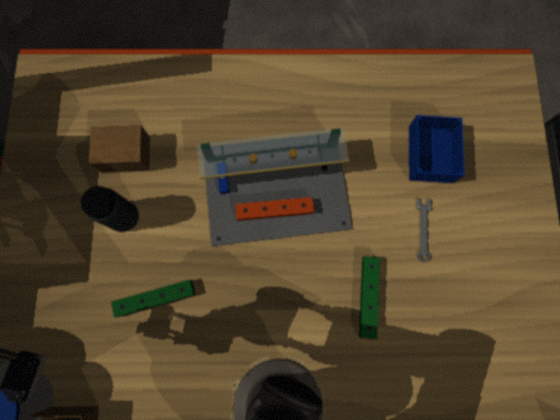

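View pics/wrist0.png

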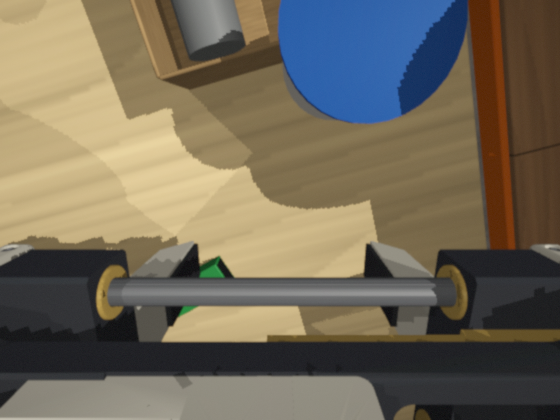

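Look-alikes: the orange beam is at top (275,208), with green beams at (153,298) and (370,297). I choose the orange one. The blue stop is at (222,178), which is the nest's +y end, and the black dot is at (325,168). Next is a close crop.

Run:
```python
import cv2
a=cv2.imread("pics/top0.png")[120:250,190:360]
a=cv2.resize(a,None,fx=4.7,fy=4.6,interpolation=cv2.INTER_CUBIC); a=cv2.convertScaleAbs(a,alpha=1.6)
cv2.imwrite("pics/topc.png",a)
a=cv2.imread("pics/scene0.png")[190:285,195:350]
a=cv2.resize(a,None,fx=5,fy=5,interpolation=cv2.INTER_CUBIC)
cv2.imwrite("pics/scenec.png",a)
```

```text
(no output)
```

View pics/topc.png

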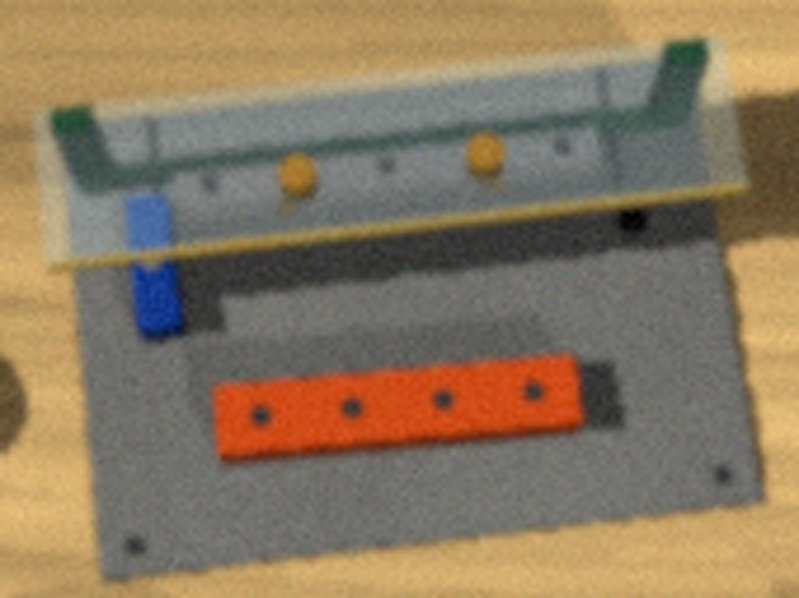

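View pics/scenec.png

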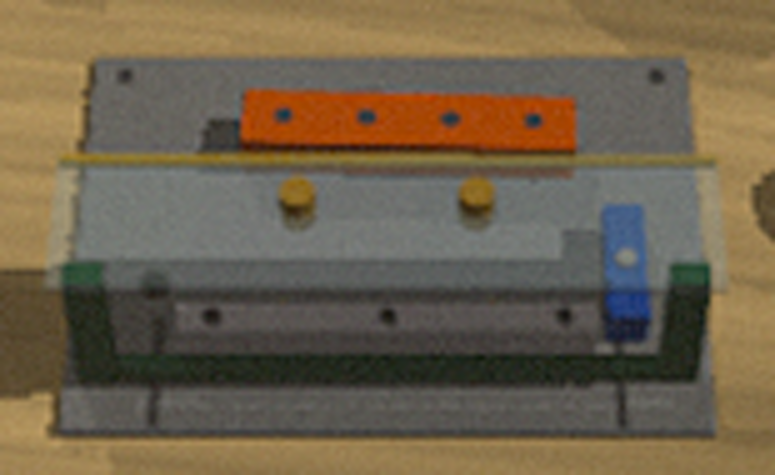

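```bash
cat > h.py <<'E'
import numpy as np, cv2
from plant import get_calibration
def ray(n,u,v,c=None):
    c=c or get_calibration(n); f=210/np.tan(np.radians(c["vfov"]/2))
    d=np.array([(u-c["cx"])/f,-(v-c["cy"])/f,-1]); M=c["cam_to_world"]
    return M[:3,3],M[:3,:3]@d
def onz(n,u,v,z,c=None):
    o,d=ray(n,u,v,c); return o+d*(z-o[2])/d[2]
def tc(x,y): return 190+x/4.7-.4,120+y/4.6-.4
def sc(x,y): return 195+x/5-.4,190+y/5-.4
def tri(a,b):
    (o1,d1),(o2,d2)=ray("top",*a),ray("scene",*b)
    A=np.stack([d1,-d2],1); s,*_=np.linalg.lstsq(A,o2-o1,rcond=None)
    p,q=o1+s[0]*d1,o2+s[1]*d2; return (p+q)/2,np.linalg.norm(p-q)
E
python3 - <<'E'
from h import *
np.set_printoptions(precision=1,suppress=True)
P=lambda l,p:print(l,p)
for l,p in dict(FL=(105,580),FR=(762,497)).items(): P("plate top "+l,onz("top",*tc(*p),8))
for l,p in dict(FR=(95,60),FL=(688,60),BR=(57,432),BL=(715,432)).items(): P("plate scene "+l,onz("scene",*sc(*p),8))
for l,a,b in [("knobL",(298,175),(477,195)),("knobR",(485,155),(297,195)),("h1",(210,185),(565,316)),("h2",(386,165),(388,316)),("h3",(562,145),(212,316)),
 ("yelL",(50,265),(716,160)),("yelR",(746,188),(62,160)),("bh1",(261,415),(534,121)),("bh4",(534,392),(284,116)),("dotplateL",(135,545),(657,77)),("dotR",(722,474),(125,77))]:
    P(l,tri(tc(*a),sc(*b)))
for p in [(215,388),(577,353),(581,422),(222,455)]: P("beam",onz("top",*tc(*p),38))
for p in [(261,415),(352,408),(443,400),(534,392)]: P("beamhole",onz("top",*tc(*p),38))
for p in [(534,121),(450,119),(366,117),(284,116)]: P("beamhole s",onz("scene",*sc(*p),38))
for p in [(124,200),(167,200),(140,325),(180,320)]: P("stop top",onz("top",*tc(*p),34))
for p in [(603,207),(641,207),(607,292),(646,292)]: P("stop sc",onz("scene",*sc(*p),34))
E
```

```text
plate top FL [385.9 168.5   8. ]
plate top FR [ 431.9 -195.6    8. ]
plate scene FR [ 433.9 -197.4    8. ]
plate scene FL [390.6 171.    8. ]
plate scene BR [ 703.8 -165.4    8. ]
plate scene BL [660.6 200.8   8. ]
knobL (array([588.4,  57.9, 111. ]), np.float64(0.6212604834325312))
knobR (array([599.7, -40.4, 110.5]), np.float64(1.407887477239256))
h1 (array([610.6, 111.8,  34.7]), np.float64(1.0715343033063411))
h2 (array([622.4,  12.4,  34.9]), np.float64(1.6825650629555369))
h3 (array([634.3, -86.9,  35.1]), np.float64(1.1345930481165267))
yelL (array([541.5, 187.7, 101.9]), np.float64(0.22890897608497376))
yelR (array([ 583.9, -177.5,  101.2]), np.float64(0.28355518152246606))
bh1 (array([474. ,  81.3,  37.6]), np.float64(0.5545973154662779))
bh4 (array([486.9, -68.2,  36.5]), np.float64(0.7257794593599691))
dotplateL (array([405.9, 152.6,   7.1]), np.float64(0.02361460444013231))
dotR (array([ 445.4, -175. ,    8.1]), np.float64(2.2179543241179682))
beam [489.5 106.9  38. ]
beam [509.  -91.8  38. ]
beam [469.2 -93.1  38. ]
beam [451.2 102.4  38. ]
beamhole [473.9  81.6  38. ]
beamhole [477.7  31.9  38. ]
beamhole [482.1 -17.9  38. ]
beamhole [486.5 -67.7  38. ]
beamhole s [474.4  81.1  38. ]
beamhole s [478.8  30.9  38. ]
beamhole s [483.1 -19.3  38. ]
beamhole s [488.1 -68.3  38. ]
stop top [601.8 160.5  34. ]
stop top [601.8 136.3  34. ]
stop top [527.3 149.5  34. ]
stop top [530.2 127.4  34. ]
stop sc [530.7 126.9  34. ]
stop sc [528.1 149.   34. ]
stop sc [590.8 133.7  34. ]
stop sc [588.2 155.8  34. ]
```

```bash
cat >> h.py <<'E'
from scipy.spatial.transform import Rotation as Rot
O=np.array([603.5,8.9,0]); PSI=0.1170
N=Rot.from_euler('z',PSI).as_matrix()
def pose(cx,y,cz,th,dyaw=0,opt='front'):
    """front corner of tips at nest (cx,y,cz), tilt th deg"""
    t=np.radians(th); s,c=np.sin(t),np.cos(t)
    a=np.array([s,0,-c]); p=np.array([c,0,s])
    R=np.stack([-p,[0,1,0],a],1)
    Rw=Rot.from_euler('z',dyaw).as_matrix()@R
    C=np.array([cx,y,cz]); T=C+Rot.from_euler('z',dyaw).as_matrix()@(-9.5*p-17*a)
    return O+N@T, N@Rw
def move(*a,**k):
    from plant import get_obs
    o=get_obs(); P,R=pose(*a,**k)
    R0=Rot.from_euler('xyz',o['tcp_rot']).as_matrix()
    d=R0.T@(P-o['tool_pos'])/400; w=Rot.from_matrix(R0.T@R).as_rotvec()/np.radians(30)
    print("t",round(o['time'],2),"shift",np.round(d,4),"turn",np.round(w,4), "mm",np.round(P-o['tool_pos'],1))
def state():
    from plant import get_obs
    o=get_obs(); R0=Rot.from_euler('xyz',o['tcp_rot']).as_matrix(); Rn=N.T@R0
    T=N.T@(o['tool_pos']-O); p=-Rn[:,0]; a=Rn[:,2]
    print("t",round(o['time'],2),"corner nest",np.round(T+9.5*p+17*a,1),"tilt",np.round(np.degrees(np.arctan2(a[0],-a[2])),1),"yaw err",np.round(np.degrees(np.arctan2(Rn[0,1],Rn[1,1])),2),"F nest",np.round(N.T@o['contact_force'],1),"w",round(o['grip_width'],1),"q",np.round(o['joint_positions'],2))
E
python3 - <<'E'
from h import *
state(); move(-178,12,160,0); move(-178,12,160,20)
print(onz("top",97,190,170))
E
```

```text
t 0.15 corner nest [-398.1  545.8  201.4] tilt -0.0 yaw err 21.65 F nest [ 0.2  0.4 -0.5] w 91.9 q [ 1.16  0.34  1.52 -0.    1.28 -0.15]
t 0.15 shift [-1.0054 -1.0461  0.1046] turn [-2.000e-03 -7.000e-04 -7.215e-01] mm [ 280.7 -508.   -41.4]
t 0.15 shift [-0.9932 -1.051   0.1153] turn [-0.1279 -0.6594 -0.7138] mm [ 275.4 -508.6  -45.7]
[490.49723523 406.4756352  170.        ]
```

{"name": "carry_out", "arguments": {
  "moves": [-0.96,-1.0,0,-0.05,-0.3,-0.7,1,-0.96,-1.0,0,-0.05,-0.3,-0.7,1,-0.96,-1.0,0,-0.05,-0.3,-0.7,1,-0.96,-1.0,0,-0.05,-0.3,-0.7,1,-0.96,-1.0,0,-0.05,-0.3,-0.7,1,-0.96,-1.0,0,-0.05,-0.3,-0.7,1,-0.96,-1.0,0,-0.05,-0.3,-0.7,1,-0.96,-1.0,0,-0.05,-0.3,-0.7,1]
}}

```text
time: 0.95
tool_pos: [328.8, 155.2, 219.1]
tcp_rot: [-3.138, 0.159, -3.034]
contact_force: [1.3, 1.5, 0.3]
grip_width: 91.9
```

Run:
```python
from h import *
state(); move(-170,12,100,20);move(-170,12,24,20)
```

```text
t 0.95 corner nest [-243.7  177.2  203.8] tilt 9.1 yaw err 0.58 F nest [1.5 1.4 0.3] w 91.9 q [ 0.25 -0.05  2.01 -0.03  1.02 -1.41]
t 0.95 shift [-0.1371 -0.4106  0.2927] turn [-0.0118 -0.3634 -0.0169] mm [  89.8 -156.  -106.3]
t 0.95 shift [-0.1071 -0.4099  0.4803] turn [-0.0118 -0.3634 -0.0169] mm [  89.8 -156.  -182.3]
```

{"name": "carry_out", "arguments": {
  "moves": [-0.137,-0.41,0.29,-0.012,-0.363,-0.017,1,-0.137,-0.41,0.29,-0.012,-0.363,-0.017,1,-0.137,-0.41,0.29,-0.012,-0.363,-0.017,1,-0.137,-0.41,0.29,-0.012,-0.363,-0.017,1,-0.137,-0.41,0.29,-0.012,-0.363,-0.017,1,-0.137,-0.41,0.29,-0.012,-0.363,-0.017,1,-0.137,-0.41,0.29,-0.012,-0.363,-0.017,1,-0.137,-0.41,0.29,-0.012,-0.363,-0.017,1]
}}

```text
time: 1.75
tool_pos: [418.0, 0.4, 114.3]
tcp_rot: [3.142, 0.349, -3.023]
contact_force: [0.3, 0.5, -0.1]
grip_width: 92.1
```

Run:
```python
from h import *
from plant import *
state(); move(-170,12,24,20)
cv2.imwrite("pics/w1.png",capture("wrist")[:,:,::-1])
```

```text
t 1.75 corner nest [-170.5   13.3  101.5] tilt 20.0 yaw err -0.08 F nest [ 0.3  0.4 -0.1] w 92.1 q [-0.29  0.13  2.24  0.31  0.47 -2.23]
t 1.75 shift [ 0.0652 -0.0031  0.1826] turn [0.001  0.0003 0.0026] mm [  0.6  -1.2 -77.5]
```

View pics/w1.png

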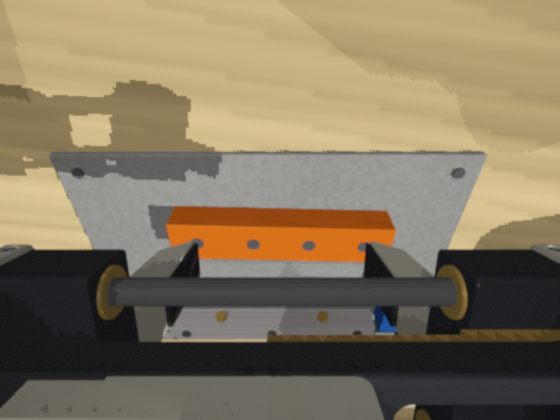

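The wrist view shows the beam (rows 208-262, columns 168-394) still clear ahead of the fingers, with the real buttons at (222,317) and (322,317). I descend behind it.

{"name": "carry_out", "arguments": {
  "moves": [0.02,-0.003,0.06,0,0,0.002,1,0.04,-0.003,0.12,0,0,0.002,1,0.055,-0.003,0.155,0,0,0.002,1,0.06,-0.003,0.17,0,0,0.002,1,0.065,-0.003,0.18,0,0,0.002,1,0.065,-0.003,0.182,0,0,0.002,1,0.065,-0.003,0.182,0,0,0.002,1,0.065,-0.003,0.182,0,0,0.002,1]
}}

```text
time: 2.6
tool_pos: [421.8, -4.2, 50.8]
tcp_rot: [3.129, 0.338, -3.023]
contact_force: [-0.4, 0.3, 0.4]
grip_width: 91.6
```

Run:
```python
from h import *
state(); move(-143,12,23,20);move(-115,12,23,22);move(-75,12,23,25)
```

```text
t 2.6 corner nest [-167.4    8.4   37.9] tilt 19.4 yaw err -0.31 F nest [-0.3  0.3  0.4] w 91.6 q [-0.31  0.3   2.3   0.56  0.28 -2.53]
t 2.6 shift [-0.0448  0.0087  0.0558] turn [ 0.0244 -0.0203  0.0023] mm [ 23.7   6.6 -15.1]
t 2.6 shift [-0.1094  0.0083  0.0799] turn [ 0.0244 -0.087   0.0019] mm [ 51.1   9.8 -15.6]
t 2.6 shift [-0.2016  0.0077  0.1145] turn [ 0.0245 -0.187   0.0012] mm [ 90.2  14.4 -16.4]
```

Run:
```python
from h import *
move(-165,12,38,5);move(-165,12,22,5)
```

```text
t 2.6 shift [-0.0171  0.0095 -0.0026] turn [0.0239 0.4797 0.0055] mm [5.6 4.5 3.3]
t 2.6 shift [-0.0038  0.009   0.0351] turn [0.0239 0.4797 0.0055] mm [  5.6   4.5 -12.7]
```

{"name": "carry_out", "arguments": {
  "moves": [-0.01,0.005,-0.01,0.02,0.24,0.005,1,-0.017,0.009,-0.003,0.024,0.48,0.005,1,-0.017,0.009,-0.003,0.024,0.48,0.005,1,-0.017,0.009,-0.003,0.024,0.48,0.005,1,-0.01,0.009,0.015,0.024,0.48,0.005,1,-0.004,0.009,0.035,0.024,0.48,0.005,1,-0.004,0.009,0.035,0.024,0.48,0.005,1,-0.004,0.009,0.035,0.024,0.48,0.005,1]
}}

```text
time: 3.4
tool_pos: [426.4, 0.3, 37.6]
tcp_rot: [3.141, 0.086, -3.025]
contact_force: [0.4, -0.3, -0.5]
grip_width: 91.5
```

Run:
```python
from h import *
state(); move(-143,12,22,5);move(-115,12,22,5);move(-75,12,22,5)
```

```text
t 3.4 corner nest [-166.    12.2   21.5] tilt 4.9 yaw err 0.02 F nest [ 0.3 -0.3 -0.5] w 91.5 q [-0.2   0.39  2.08  0.05  0.58 -1.93]
t 3.4 shift [-0.0573 -0.0004  0.0036] turn [ 0.0016 -0.0027 -0.0007] mm [22.8  2.5  0.5]
t 3.4 shift [-0.1271 -0.0003  0.0096] turn [ 0.0016 -0.0027 -0.0007] mm [50.6  5.8  0.5]
t 3.4 shift [-0.2267 -0.0003  0.0182] turn [ 0.0016 -0.0027 -0.0007] mm [90.4 10.5  0.5]
```

{"name": "carry_out", "arguments": {
  "moves": [-0.02,0,0.001,0,0,0,1,-0.04,0,0.002,0,0,0,1,-0.05,0,0.003,0,0,0,1,-0.06,0,0.004,0,0,0,1,-0.07,0,0.005,0,0,0,1,-0.08,0,0.006,0,0,0,1,-0.09,0,0.007,0,0,0,1,-0.1,0,0.008,0,0,0,1]
}}

```text
time: 4.2
tool_pos: [466.5, 5.0, 37.8]
tcp_rot: [3.141, 0.086, -3.025]
contact_force: [0.7, 0.0, -0.2]
grip_width: 91.5
```

Run:
```python
from h import *
state(); move(-75,12,22,5)
```

```text
t 4.2 corner nest [-125.6   12.2   21.7] tilt 4.9 yaw err 0.02 F nest [ 0.7 -0.1 -0.2] w 91.5 q [-0.17  0.45  1.98  0.04  0.63 -1.89]
t 4.2 shift [-0.1259 -0.0004  0.0101] turn [ 0.0016 -0.0027 -0.0007] mm [50.2  5.7  0.3]
```

Run:
```python
from h import *
from plant import *
cv2.imwrite("pics/w2.png",capture("wrist")[:,:,::-1])
a=capture("top")[120:260,190:360,::-1]
cv2.imwrite("pics/t2.png",cv2.convertScaleAbs(cv2.resize(a,None,fx=4,fy=4,interpolation=cv2.INTER_CUBIC),alpha=1.6))
```

```text
(no output)
```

View pics/w2.png

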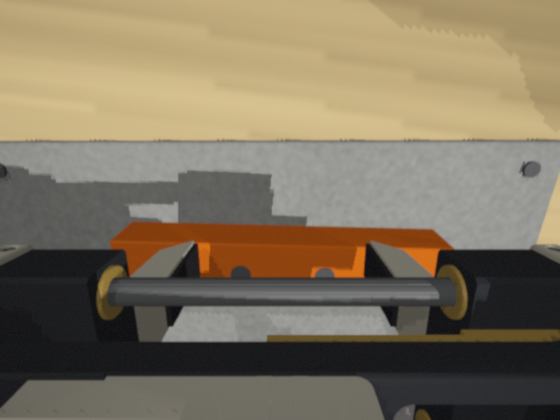

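View pics/t2.png

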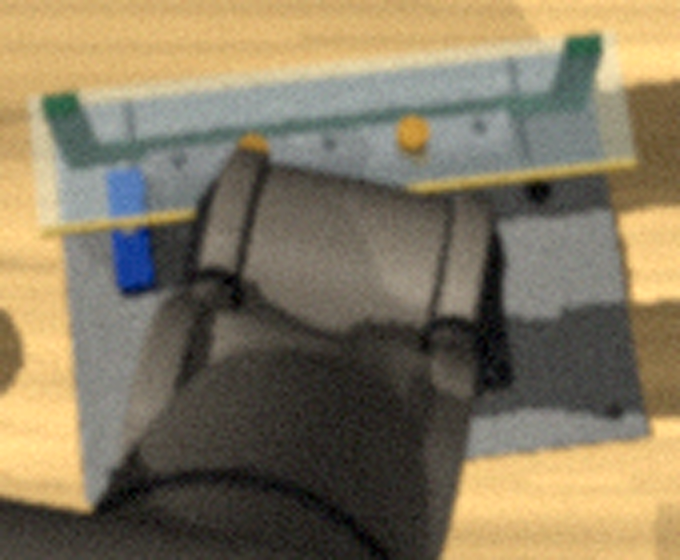

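Run:
```python
from h import *
for p,z in [((150,242),38),((270,243),38),((430,249),38),((130,225),8),((430,231),8),((270,141),8)]: print(p,z,N.T@(onz("wrist",*p,z)-O))
R=pose(-125.6,12,21.7,4.9)
from plant import get_calibration
c=get_calibration("wrist");M=np.linalg.inv(c["cam_to_world"]);f=210/np.tan(np.radians(c["vfov"]/2))
for q in [(-125.6,62,21.7),(-125.6,-42,21.7),(-125.6,12,21.7)]:
    w=O+N@np.array(q); v=(M@np.append(w,1))[:3]; print(q,c["cx"]+f*v[0]/-v[2],c["cy"]-f*v[1]/-v[2])
```

```text
(150, 242) 38 [-143.31618777  -62.52125289   38.        ]
(270, 243) 38 [-142.64356042    6.47916392   38.        ]
(430, 249) 38 [-138.71383499   99.36065821   38.        ]
(130, 225) 8 [-140.83515484  -88.13707535    8.        ]
(430, 231) 8 [-136.34692607  113.25791637    8.        ]
(270, 141) 8 [-196.24098476    6.17145411    8.        ]
(-125.6, 62, 21.7) 357.2779996293537 255.11807177015078
(-125.6, -42, 21.7) 195.99694307825368 255.18895896399522
(-125.6, 12, 21.7) 279.75827139858757 255.15214369477334
```

Run:
```python
from h import *
from plant import get_calibration,get_obs
c=get_calibration("wrist");M=np.linalg.inv(c["cam_to_world"]);f=210/np.tan(np.radians(c["vfov"]/2))
o=get_obs();R=Rot.from_euler('xyz',o['tcp_rot']).as_matrix()
im=cv2.imread("pics/w2.png"); im=cv2.convertScaleAbs(im,alpha=1.5)
S=4
a=cv2.resize(im[215:345,100:300],None,fx=S,fy=S,interpolation=cv2.INTER_CUBIC)
for sx in(-9.5,9.5):
  for y in(-46,-65):
    w=o['tool_pos']+R@np.array([sx,y,17]); v=(M@np.append(w,1))[:3]; u=np.array([c["cx"]+f*v[0]/-v[2],c["cy"]-f*v[1]/-v[2]]); print(sx,y,u)
    q=((u-[100,215]+.5)*S).astype(int); cv2.circle(a,tuple(q),4,(255,0,255),-1)
cv2.imwrite("pics/w2c.png",a)
```

```text
-9.5 -46 [208.5105398  255.74531271]
-9.5 -65 [179.05072942 255.74297358]
9.5 -46 [206.57474998 227.88572924]
9.5 -65 [176.3302451  227.88230206]
```

View pics/w2c.png

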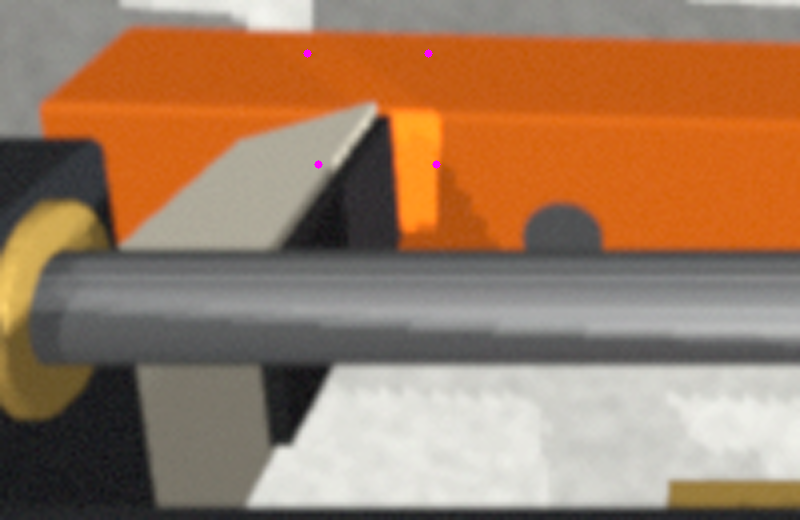

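Run:
```python
from h import *
from plant import get_obs
for p in [(0,172),(531,168)]: print(onz("wrist",*p,8))
for n,p in [("w1",(78,173)),("w1",(458,173))]: pass
print(get_obs()["tool_pos"],get_calibration("wrist")["cam_to_world"])
```

```text
[ 446.68657401 -173.93987288    8.        ]
[405.42085712 155.81229857   8.        ]
[466.88843085   4.9606445   37.88922914] [[-1.16774292e-01 -9.28599165e-01 -3.52231963e-01  3.79492953e+02]
 [ 9.93158010e-01 -1.08838685e-01 -4.23238474e-02 -4.41666044e+00]
 [ 9.65425706e-04 -3.54764333e-01  9.34955259e-01  1.97856115e+02]
 [ 0.00000000e+00  0.00000000e+00  0.00000000e+00  1.00000000e+00]]
```

Run:
```python
from h import *
from plant import get_obs
o=get_obs();R=Rot.from_euler('xyz',o['tcp_rot']).as_matrix()
for p in [(100+378/4,215+112/4),(100+398/4,215+235/4),(100+375/4,215+103/4),(100+240/4,215+138/4)]:
  for y in(-46,-48,-50,-65):
    c,d=ray("wrist",*p); c=R.T@(c-o['tool_pos']);d=R.T@d
    q=c+d*(y-c[1])/d[1]; print(p,y,np.round(q,1))
```

```text
(194.5, 243.0) -46 [ 10.6 -46.  -10.8]
(194.5, 243.0) -48 [  7.9 -48.   -4.2]
(194.5, 243.0) -50 [  5.2 -50.    2.5]
(194.5, 243.0) -65 [-15.  -65.   52.4]
(199.5, 273.75) -46 [-10.3 -46.   -6.1]
(199.5, 273.75) -48 [-13.9 -48.    0.8]
(199.5, 273.75) -50 [-17.4 -50.    7.6]
(199.5, 273.75) -65 [-44.3 -65.   59. ]
(193.75, 240.75) -46 [ 12.3 -46.  -11.8]
(193.75, 240.75) -48 [  9.6 -48.   -5.2]
(193.75, 240.75) -50 [  7.  -50.    1.4]
(193.75, 240.75) -65 [-12.6 -65.   50.9]
(160.0, 249.5) -46 [ 26.1 -46.  -55.9]
(160.0, 249.5) -48 [ 24.1 -48.  -51.2]
(160.0, 249.5) -50 [ 22.  -50.  -46.4]
(160.0, 249.5) -65 [  6.8 -65.  -11. ]
```

Run:
```python
from h import *
from plant import *
a=capture("scene")[130:270,190:350,::-1]
cv2.imwrite("pics/s2.png",cv2.convertScaleAbs(cv2.resize(a,None,fx=5,fy=4.2,interpolation=cv2.INTER_CUBIC),alpha=1.4))
```

```text
(no output)
```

View pics/s2.png

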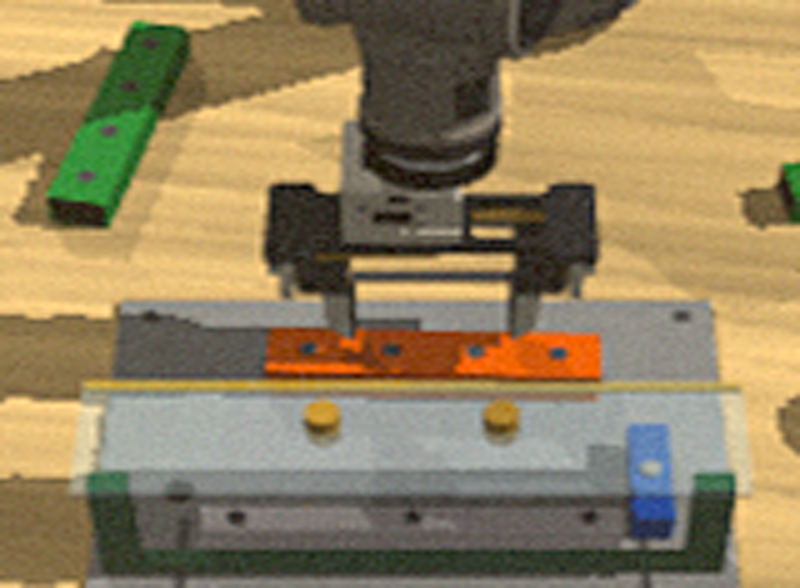

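Run:
```python
from h import *
for p in [(340,338),(517,336)]:
  for z in (21,40,48): print(z,N.T@(onz("scene",190+p[0]/5-.4,130+p[1]/4.2-.4,z)-O))
```

```text
21 [-147.8874426   -45.80907573   21.        ]
40 [-132.4981768   -44.79332556   40.        ]
48 [-126.01848593  -44.36564128   48.        ]
21 [-149.7722239    62.36563766   21.        ]
40 [-134.35458777   61.75310798   40.        ]
48 [-127.86295151   61.49520074   48.        ]
```

Run:
```python
from h import *
from plant import get_obs
c=get_calibration("scene");M=np.linalg.inv(c["cam_to_world"]);f=210/np.tan(np.radians(c["vfov"]/2))
for z in (48,60,70,80,90,100,114,120):
  for x in (-126,-100):
    v=(M@np.append(O+N@np.array([x,62,z]),1))[:3]; print(z,x,((c["cy"]-f*v[1]/-v[2])-130+.4)*4.2)
```

```text
48 -126 338.03260301401633
48 -100 366.7201248492551
60 -126 327.3585086747735
60 -100 356.1023161566604
70 -126 318.36760534846746
70 -100 347.1578065749112
80 -126 309.28821690953765
80 -100 338.124325280087
90 -126 300.11903064220826
90 -100 329.00053812421726
100 -126 290.8587077353661
100 -100 319.78508415092455
114 -126 277.7385408839704
114 -100 306.72679939267675
120 -126 272.0591623523467
120 -100 301.0735938033577
```

```bash
sed -i 's/-9.5\*p-17\*a/-9.5*p+10*a/; s/T+9.5\*p+17\*a/T+9.5*p-10*a/' h.py
python3 - <<'E'
from h import *
state(); move(-165,12,48,5); move(-165,12,24,5);move(-165,12,24,20)
E
```

```text
t 4.35 corner nest [-128.    12.1   48.6] tilt 4.9 yaw err 0.01 F nest [ 0.1 -0.5 -0.1] w 92.2 q [-0.17  0.45  1.98  0.04  0.63 -1.89]
t 4.35 shift [ 0.0922 -0.0003 -0.0065] turn [ 0.0016 -0.0026 -0.0005] mm [-36.7  -4.4  -0.6]
t 4.35 shift [ 0.0974 -0.0004  0.0533] turn [ 0.0016 -0.0026 -0.0005] mm [-36.7  -4.4 -24.6]
t 4.35 shift [ 0.0901 -0.0004  0.0586] turn [ 0.0015 -0.5026 -0.0007] mm [-33.6  -4.1 -26.4]
```

{"name": "carry_out", "arguments": {
  "moves": [0.06,0,-0.006,0,0,0,1,0.094,0,-0.006,0,0,0,1,0.094,0,-0.006,0,0,0,1,0.094,0,-0.006,0,0,0,1,0.097,0,0.02,0,0,0,1,0.098,0,0.035,0,0,0,1,0.099,0,0.05,0,0,0,1,0.099,0,0.05,0,0,0,1]
}}

```text
time: 5.15
tool_pos: [428.8, 0.7, 13.8]
tcp_rot: [3.14, 0.085, -3.025]
contact_force: [-0.4, 0.6, 0.9]
grip_width: 91.8
```

Run:
```python
from h import *
state(); move(-145,12,24,5);move(-115,12,23,5);
from plant import capture
cv2.imwrite("pics/w3.png",capture("wrist")[:,:,::-1])
```

```text
t 5.15 corner nest [-165.8   12.2   24.5] tilt 4.9 yaw err 0.01 F nest [-0.3  0.6  0.9] w 91.8 q [-0.2   0.45  2.1   0.06  0.52 -1.93]
t 5.15 shift [-0.0517 -0.0006  0.0058] turn [ 0.0023 -0.0048 -0.0005] mm [20.7  2.2 -0.6]
t 5.15 shift [-0.1263 -0.0006  0.0147] turn [ 0.0023 -0.0048 -0.0005] mm [50.5  5.7 -1.6]
```

View pics/w3.png

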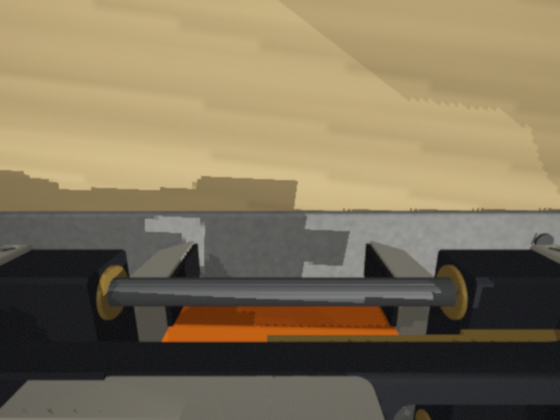

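The fingers are now behind the beam; its rear face is below the bar, at rows 308-328. The fingertips really end about 10 mm behind the reported TCP. I push slowly.

{"name": "carry_out", "arguments": {
  "moves": [-0.02,0,0.002,0,0,0,1,-0.04,0,0.005,0,0,0,1,-0.05,0,0.006,0,0,0,1,-0.06,0,0.007,0,0,0,1,-0.07,0,0.008,0,0,0,1,-0.08,0,0.01,0,0,0,1,-0.09,0,0.011,0,0,0,1,-0.1,0,0.012,0,0,0,1]
}}

```text
time: 6.0
tool_pos: [466.8, 5.8, 12.4]
tcp_rot: [3.139, 0.08, -3.024]
contact_force: [-8.0, -1.0, 7.0]
grip_width: 91.9
```

Run:
```python
from h import *
state(); move(-75,12,23,15)
```

```text
t 6.0 corner nest [-127.4   12.8   23.1] tilt 4.6 yaw err -0.03 F nest [-8.  -0.1  7. ] w 91.9 q [-0.17  0.5   1.99  0.05  0.57 -1.9 ]
t 6.0 shift [-0.1356 -0.0022  0.0147] turn [ 4.500e-03 -3.466e-01  1.000e-04] mm [54.3  5.5 -1.5]
```

Run:
```python
from h import *
state(); move(-72,12.5,25,5)
from plant import capture
cv2.imwrite("pics/w4.png",capture("wrist")[:,:,::-1])
a=capture("scene")[130:270,190:350,::-1]
cv2.imwrite("pics/s4.png",cv2.convertScaleAbs(cv2.resize(a,None,fx=5,fy=4.2,interpolation=cv2.INTER_CUBIC),alpha=1.4))
```

```text
t 6.0 corner nest [-127.4   12.8   23.1] tilt 4.6 yaw err -0.03 F nest [-8.  -0.1  7. ] w 91.9 q [-0.17  0.5   1.99  0.05  0.57 -1.9 ]
t 6.0 shift [-0.1387 -0.0009  0.0066] turn [ 0.0044 -0.0133  0.0005] mm [55.2  6.1  1.8]
```

View pics/s4.png

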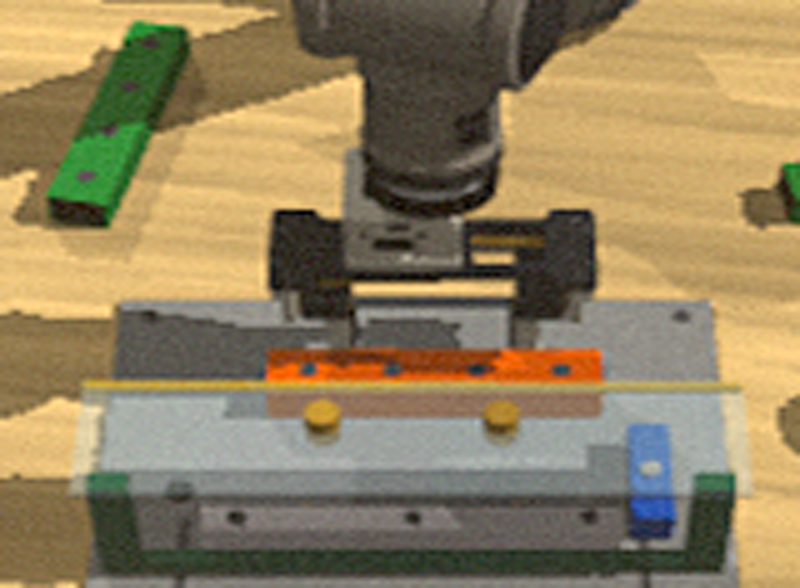

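View pics/w4.png

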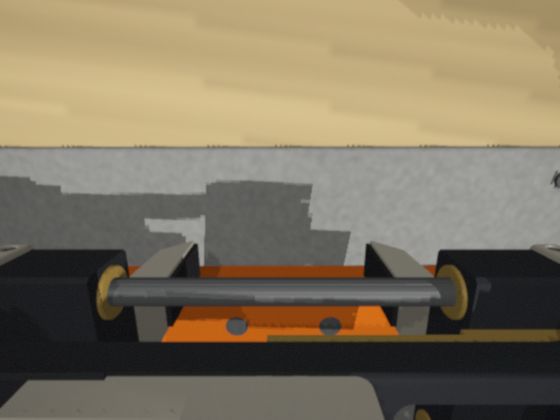

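The beam moved about 15 mm and is lined up with the fingers (wrist rows 265-335). I continue.

{"name": "carry_out", "arguments": {
  "moves": [-0.015,0,0.001,0,0,0,1,-0.032,0,0.002,0,0,0,1,-0.05,0,0.003,0,0,0,1,-0.068,0,0.004,0,-0.01,0,1,-0.086,0,0.005,0,-0.01,0,1,-0.104,0,0.006,0,-0.01,0,1,-0.12,0,0.007,0,-0.01,0,1,-0.135,0,0.008,0,-0.01,0,1]
}}

```text
time: 6.9
tool_pos: [522.3, 12.1, 13.7]
tcp_rot: [3.14, 0.088, -3.024]
contact_force: [-2.0, 0.3, -1.8]
grip_width: 92.2
```

Run:
```python
from h import *
state(); move(-100,12,25,5); move(-100,12,110,5)
from plant import capture
cv2.imwrite("pics/w5.png",capture("wrist")[:,:,::-1])
a=capture("scene")[130:270,190:350,::-1]
cv2.imwrite("pics/s5.png",cv2.convertScaleAbs(cv2.resize(a,None,fx=5,fy=4.2,interpolation=cv2.INTER_CUBIC),alpha=1.4))
```

```text
t 6.9 corner nest [-71.7  12.6  24.5] tilt 5.0 yaw err -0.02 F nest [-2.   0.6 -1.8] w 92.2 q [-0.14  0.56  1.85  0.04  0.65 -1.86]
t 6.9 shift [ 0.0704 -0.0016 -0.0074] turn [0.0036 0.0011 0.0003] mm [-28.   -4.    0.5]
t 6.9 shift [ 0.0517 -0.0013 -0.2191] turn [0.0036 0.0011 0.0003] mm [-28.   -4.   85.5]
```

View pics/s5.png

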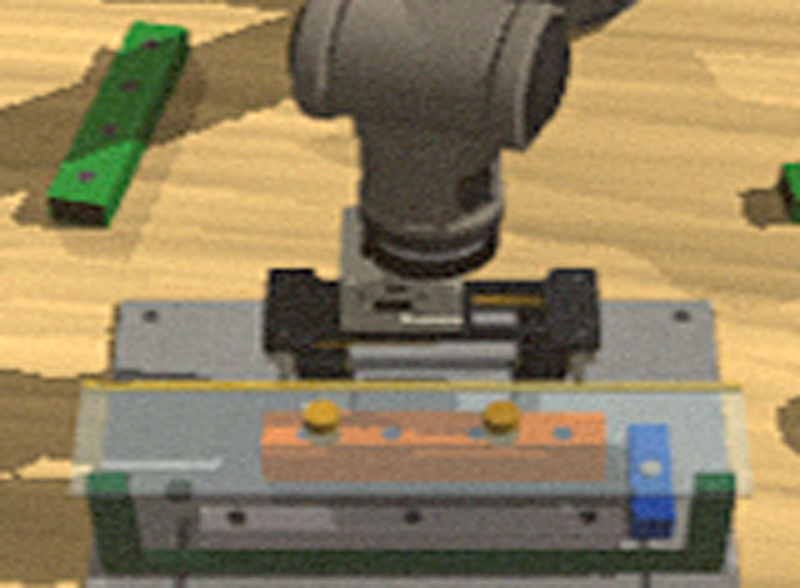

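View pics/w5.png

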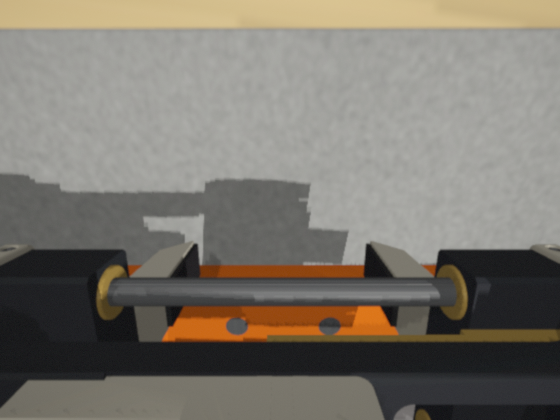

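{"name": "carry_out", "arguments": {
  "moves": [0.06,0,-0.006,0,0,0,1,0.08,0,-0.007,0,0,0,1,0.07,0,-0.1,0,0,0,0.8,0.06,0,-0.19,0,0,0,0.4,0.06,-0.08,-0.19,0,0,0,0,0.06,-0.2,-0.19,0,-0.3,0,0,0.06,-0.34,-0.19,0,-0.6,0,0,0.06,-0.34,-0.19,0,-0.6,0,0]
}}

```text
time: 7.8
tool_pos: [509.0, -115.5, 87.7]
tcp_rot: [3.132, 0.381, -3.024]
contact_force: [0.6, 1.4, 1.2]
grip_width: 48.4
```

Run:
```python
from h import *
state(); move(-48,-125,70,25); move(-48,-125,24,25)
from plant import capture
a=capture("top")[120:260,190:360,::-1]
cv2.imwrite("pics/t6.png",cv2.convertScaleAbs(cv2.resize(a,None,fx=4,fy=4,interpolation=cv2.INTER_CUBIC),alpha=1.6))
```

```text
t 7.8 corner nest [-103.2 -112.6  100.6] tilt 21.8 yaw err -0.27 F nest [0.8 1.3 1.2] w 48.4 q [-0.52  0.36  2.03  0.49  0.5  -2.61]
t 7.8 shift [-0.1012 -0.0326  0.1232] turn [ 0.0191 -0.1061  0.0014] mm [ 57.   -5.9 -30.8]
t 7.8 shift [-0.0584 -0.0336  0.2299] turn [ 0.0191 -0.1061  0.0014] mm [ 57.   -5.9 -76.8]
```

View pics/t6.png

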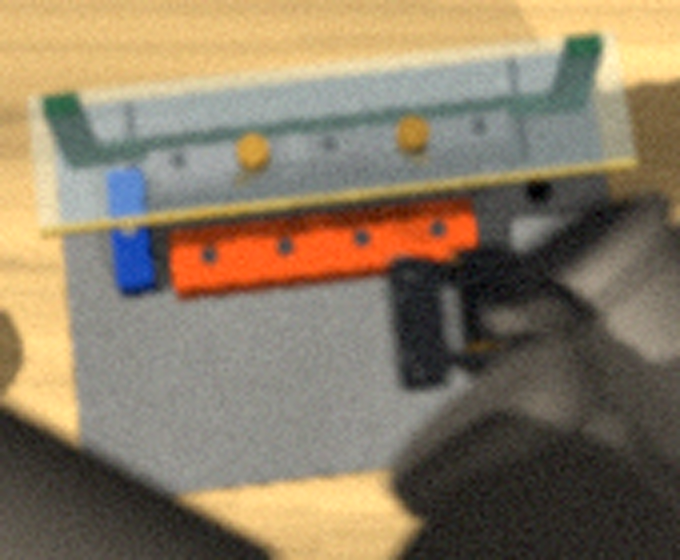

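Run:
```python
from h import *
h=[N.T@(onz("top",190+x/4-.4,120+y/4-.4,38)-O) for x,y in [(210,256),(285,247),(361,238),(437,229)]]
for q in h: print(q)
```

```text
[-49.62453916  87.85983514  38.        ]
[-49.4155881   38.75378759  38.        ]
[-49.28433484 -11.15129713  38.        ]
[-49.15267576 -61.21067987  38.        ]
```

{"name": "carry_out", "arguments": {
  "moves": [0,-0.036,0,0.019,-0.1,0,0,0,-0.036,0,0.019,-0.1,0,0,-0.03,-0.036,0.03,0.019,-0.1,0,0,-0.07,-0.036,0.08,0.019,-0.1,0,0,-0.1,-0.036,0.12,0.019,-0.1,0,0,-0.1,-0.036,0.12,0.019,-0.1,0,0,-0.1,-0.036,0.12,0.019,-0.1,0,0,-0.1,-0.036,0.12,0.019,-0.1,0,0]
}}

```text
time: 8.65
tool_pos: [564.7, -125.6, 58.1]
tcp_rot: [-3.138, 0.436, -3.02]
contact_force: [-0.3, 0.4, -0.3]
grip_width: 0.4
```

Run:
```python
from h import *
state(); move(-48,-127,24,25)
from plant import capture
a=capture("top")[120:260,190:360,::-1]
cv2.imwrite("pics/t7.png",cv2.convertScaleAbs(cv2.resize(a,None,fx=4,fy=4,interpolation=cv2.INTER_CUBIC),alpha=1.6))
a=capture("scene")[130:270,190:350,::-1]
cv2.imwrite("pics/s7.png",cv2.convertScaleAbs(cv2.resize(a,None,fx=5,fy=4.2,interpolation=cv2.INTER_CUBIC),alpha=1.4))
cv2.imwrite("pics/w7.png",capture("wrist")[:,:,::-1])
```

```text
t 8.65 corner nest [ -49.8 -129.    71.2] tilt 25.0 yaw err -0.14 F nest [-0.3  0.4 -0.3] w 0.4 q [-0.49  0.48  1.96  0.63  0.41 -2.73]
t 8.65 shift [0.0457 0.0055 0.1089] turn [-0.0041 -0.0007  0.0072] mm [  1.6   2.2 -47.2]
```

View pics/s7.png

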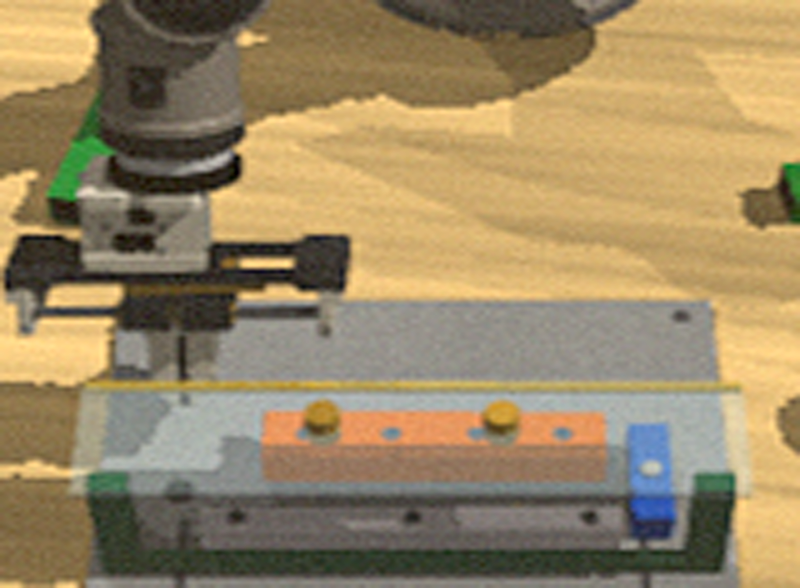

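View pics/w7.png

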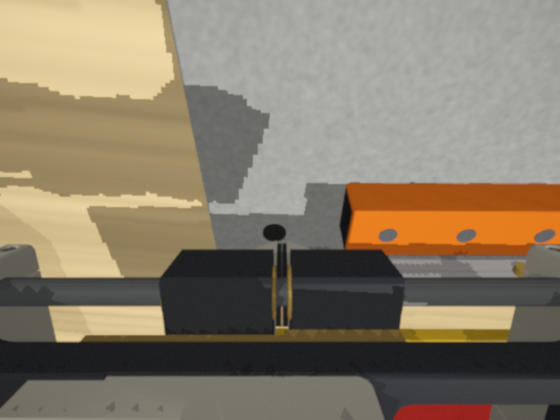

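{"name": "carry_out", "arguments": {
  "moves": [0.012,0.005,0.028,0,0,0,0,0.024,0.005,0.056,0,0,0,0,0.034,0.005,0.08,0,0,0,0,0.042,0.005,0.1,0,0,0,0,0.045,0.005,0.108,0,0,0,0,0.045,0.005,0.108,0,0,0,0,0.045,0.005,0.108,0,0,0,0,0.045,0.005,0.108,0,0,0,0]
}}

```text
time: 9.6
tool_pos: [566.9, -124.2, 12.1]
tcp_rot: [-3.137, 0.437, -3.021]
contact_force: [-0.3, -0.5, -0.9]
grip_width: 0.3
```

Run:
```python
from h import *
state(); move(-48,-94,24,25)
from plant import capture
cv2.imwrite("pics/w8.png",capture("wrist")[:,:,::-1])
```

```text
t 9.6 corner nest [ -47.5 -127.9   25.2] tilt 25.1 yaw err -0.1 F nest [-0.4 -0.5 -0.9] w 0.3 q [-0.48  0.57  1.98  0.84  0.32 -2.95]
t 9.6 shift [0.002  0.0849 0.0019] turn [-0.0064  0.002   0.0066] mm [-4.4 33.7 -1.2]
```

View pics/w8.png

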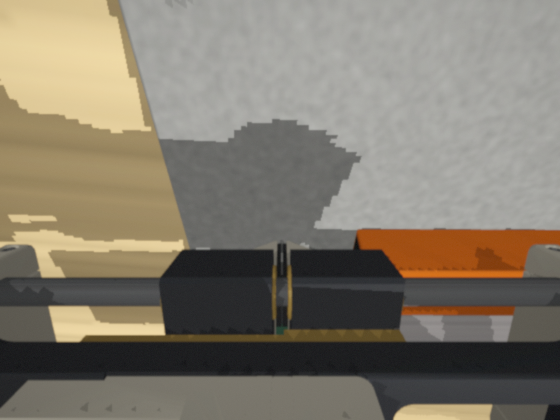

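{"name": "carry_out", "arguments": {
  "moves": [0,0.015,0,0,0,0,0,0,0.03,0,-0.003,0,0.003,0,0,0.04,0.001,-0.006,0,0.006,0,0,0.047,0.001,-0.006,0,0.006,0,0,0.054,0.001,-0.006,0,0.006,0,0,0.061,0.001,-0.006,0,0.006,0,0,0.067,0.001,-0.006,0,0.006,0,0,0.072,0.001,-0.006,0,0.006,0]
}}

```text
time: 10.45
tool_pos: [563.8, -95.9, 11.6]
tcp_rot: [-3.14, 0.438, -3.024]
contact_force: [-0.2, -2.4, -1.7]
grip_width: 0.7
```

Run:
```python
from h import *
state(); move(-48,-94,24,25)
from plant import capture
a=capture("top")[120:260,190:360,::-1]
cv2.imwrite("pics/t9.png",cv2.convertScaleAbs(cv2.resize(a,None,fx=4,fy=4,interpolation=cv2.INTER_CUBIC),alpha=1.6))
cv2.imwrite("pics/w9.png",capture("wrist")[:,:,::-1])
```

```text
t 10.45 corner nest [-47.3 -99.5  24.7] tilt 25.1 yaw err 0.02 F nest [-0.5 -2.3 -1.7] w 0.7 q [-0.43  0.56  2.01  0.88  0.29 -2.93]
t 10.45 shift [0.0023 0.0137 0.0009] turn [-0.0022  0.0025  0.0003] mm [-1.3  5.4 -0.7]
```

View pics/t9.png

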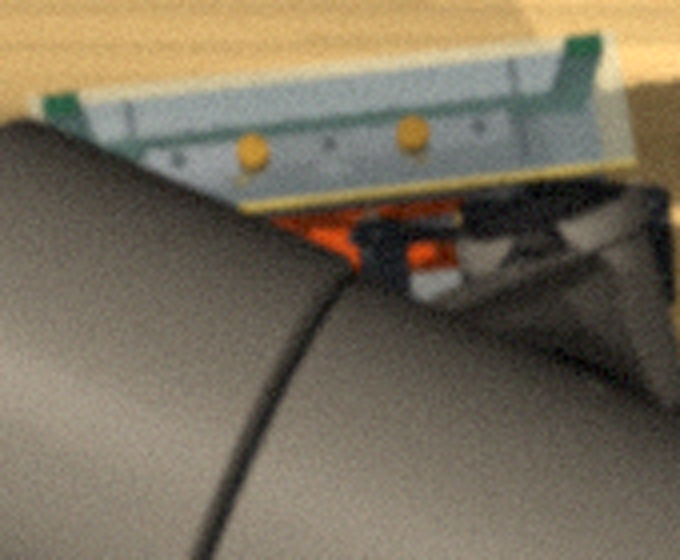

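View pics/w9.png

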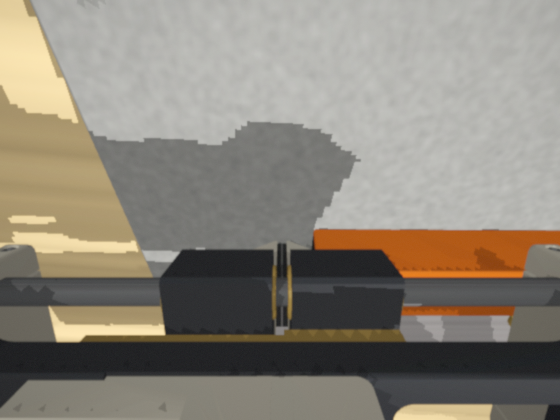

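{"name": "carry_out", "arguments": {
  "moves": [0,0.003,0,0,0.03,0,0,0,0.006,0,0,0.06,0,0,0,0.008,0,0,0.06,0,0,0,0.01,0,0,0.06,0,0,0,0.012,0,0,0.06,0,0,0,0.014,0,0,0.06,0,0,0,0.016,0,0,0.06,0,0,0,0.016,0,0,0.06,0,0]
}}

```text
time: 11.35
tool_pos: [562.9, -89.2, 11.7]
tcp_rot: [-3.141, 0.406, -3.024]
contact_force: [-0.6, -3.8, -1.0]
grip_width: 0.2
```

Run:
```python
from h import *
state(); move(-48,-94,24,25)
from plant import capture
a=capture("scene")[130:270,190:350,::-1]
cv2.imwrite("pics/s10.png",cv2.convertScaleAbs(cv2.resize(a,None,fx=5,fy=4.2,interpolation=cv2.INTER_CUBIC),alpha=1.4))
```

```text
t 11.35 corner nest [-47.  -92.7  24.6] tilt 23.3 yaw err -0.01 F nest [-1.1 -3.7 -1. ] w 0.2 q [-0.41  0.56  1.99  0.72  0.31 -2.75]
t 11.35 shift [ 0.0022 -0.0032  0.0011] turn [-0.0007 -0.0576  0.0006] mm [-0.5 -1.4 -0.7]
```

View pics/s10.png

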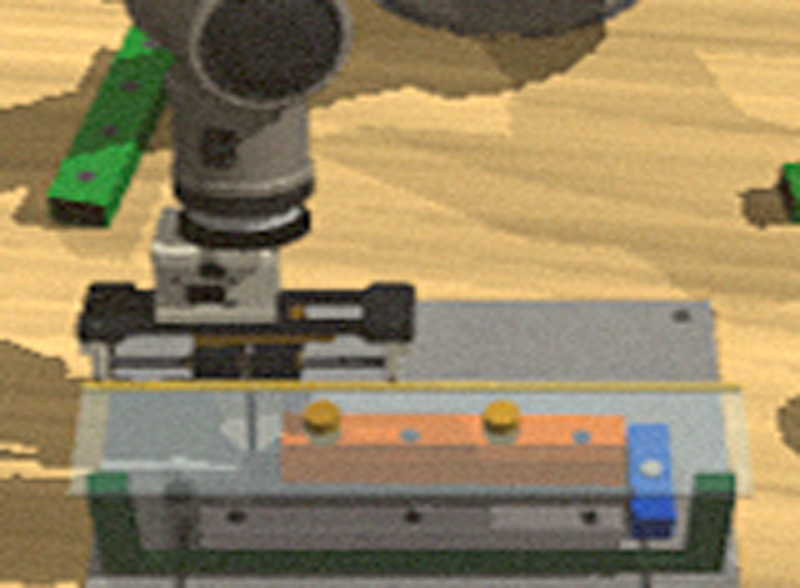

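Scene crop: the beam's end (column 624) is just short of the stop (column 628). I push a little more.

{"name": "carry_out", "arguments": {
  "moves": [0,0.002,0,0,0,0,0,0,0.004,0,0,0,0,0,0,0.005,0,0,0,0,0,0,0.006,0,0,0,0,0,0,0.007,0,0,0,0,0,0,0.008,0,0,0,0,0,0,0.008,0,0,0,0,0,0,0.008,0,0,0,0,0]
}}

```text
time: 12.2
tool_pos: [563.0, -87.1, 11.8]
tcp_rot: [-3.139, 0.407, -3.025]
contact_force: [1.1, -6.5, -1.9]
grip_width: 0.3
```

Run:
```python
from h import *
state()
```

```text
t 12.2 corner nest [-46.6 -90.6  24.8] tilt 23.3 yaw err 0.05 F nest [ 0.3 -6.6 -1.9] w 0.3 q [-0.4   0.56  2.    0.72  0.3  -2.75]
```

{"name": "carry_out", "arguments": {
  "moves": [0,0.004,0,0,0,0,0,0,0.006,0,0,0,0,0,0,0.007,0,0,0,0,0,0,0.007,0,0,0,0,0,0,0.007,0,0,0,0,0,0,0.007,0,0,0,0,0,0,0.007,0,0,0,0,0,0,0.007,0,0,0,0,0]
}}

```text
time: 13.0
tool_pos: [564.2, -86.9, 12.5]
tcp_rot: [-3.134, 0.41, -3.025]
contact_force: [2.0, -11.7, -1.2]
grip_width: 0.3
```

Run:
```python
from h import *
state(); move(-47,-110,25,23);move(-70,-125,90,20)
from plant import capture
a=capture("scene")[190:285,195:350,::-1]
cv2.imwrite("pics/s11.png",cv2.resize(a,None,fx=5,fy=5,interpolation=cv2.INTER_CUBIC))
```

```text
t 13.0 corner nest [-45.5 -90.5  25.5] tilt 23.5 yaw err 0.21 F nest [  0.7 -11.9  -1.2] w 0.3 q [-0.4   0.56  2.    0.72  0.29 -2.74]
t 13.0 shift [ 0.0042 -0.0485 -0.0002] turn [-0.0146  0.0166 -0.0015] mm [  0.6 -19.5  -0.5]
t 13.0 shift [-0.0066 -0.0873 -0.1732] turn [-0.0145  0.1166 -0.0018] mm [-21.1 -37.1  64.8]
```

View pics/s11.png

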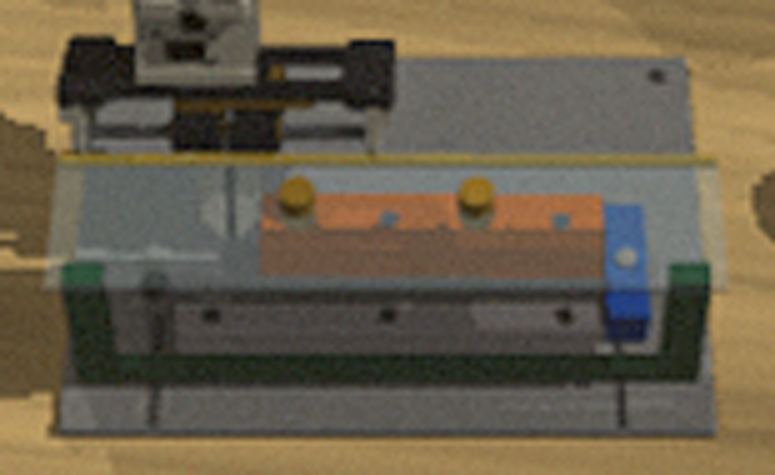

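{"name": "carry_out", "arguments": {
  "moves": [0.004,-0.03,0,-0.01,0.016,0,0,0.004,-0.05,0,-0.01,0.016,0,0,0.05,-0.06,0,-0.01,0.1,0,0,0.1,-0.08,0,-0.01,0.1,0,0,0.12,-0.08,-0.1,-0.01,0.1,0,0,0.1,-0.08,-0.18,-0.01,0.1,0,0,0.1,-0.08,-0.18,-0.01,0.1,0,0,0.1,-0.08,-0.18,-0.01,0.1,0,0]
}}

```text
time: 13.85
tool_pos: [503.0, -126.0, 63.4]
tcp_rot: [-3.139, 0.359, -3.025]
contact_force: [0.3, -0.2, 0.5]
grip_width: 0.4
```

Run:
```python
from h import *
state(); move(-95,25,90,30,dyaw=.2);move(-95,25,90,30,dyaw=0)
```

```text
t 13.85 corner nest [-110.1 -122.2   76.1] tilt 20.6 yaw err 0.09 F nest [ 0.3 -0.3  0.5] w 0.4 q [-0.53  0.4   2.04  0.5   0.45 -2.64]
t 13.85 shift [-0.0519  0.3664 -0.0166] turn [-0.1686 -0.3139 -0.3467] mm [1.000e-01 1.476e+02 1.320e+01]
t 13.85 shift [-0.0518  0.368  -0.0166] turn [-0.0053 -0.3145 -0.001 ] mm [ -0.  148.2  13.2]
```

{"name": "carry_out", "arguments": {
  "moves": [-0.01,0.06,-0.02,-0.03,-0.05,-0.06,0,-0.02,0.16,-0.02,-0.08,-0.15,-0.17,0,-0.04,0.28,-0.02,-0.12,-0.25,-0.26,0,-0.052,0.366,-0.017,-0.17,-0.31,-0.35,0,-0.052,0.366,-0.017,-0.17,-0.31,-0.35,0,-0.052,0.366,-0.017,-0.17,-0.31,-0.35,0,-0.052,0.366,-0.017,-0.17,-0.31,-0.35,0,-0.052,0.366,-0.017,-0.17,-0.31,-0.35,0]
}}

```text
time: 14.65
tool_pos: [505.3, 21.7, 81.1]
tcp_rot: [3.141, 0.513, -2.826]
contact_force: [0.5, -0.3, 0.2]
grip_width: 0.6
```

Run:
```python
from h import *
state(); move(-85,25,23,32,dyaw=.2)
from plant import capture
a=capture("scene")[190:285,195:350,::-1]
cv2.imwrite("pics/s12.png",cv2.resize(a,None,fx=5,fy=5,interpolation=cv2.INTER_CUBIC))
a=capture("top")[120:260,190:360,::-1]
cv2.imwrite("pics/t12.png",cv2.convertScaleAbs(cv2.resize(a,None,fx=4,fy=4,interpolation=cv2.INTER_CUBIC),alpha=1.6))
```

```text
t 14.65 corner nest [-92.7  24.9  94.5] tilt 28.9 yaw err -11.41 F nest [ 0.5 -0.3  0.2] w 0.6 q [-0.3   0.33  2.19  1.01  0.34 -3.1 ]
t 14.65 shift [ 0.07   -0.0036  0.166 ] turn [-0.0005 -0.0873 -0.0016] mm [  8.2   1.2 -71.6]
```

View pics/s12.png

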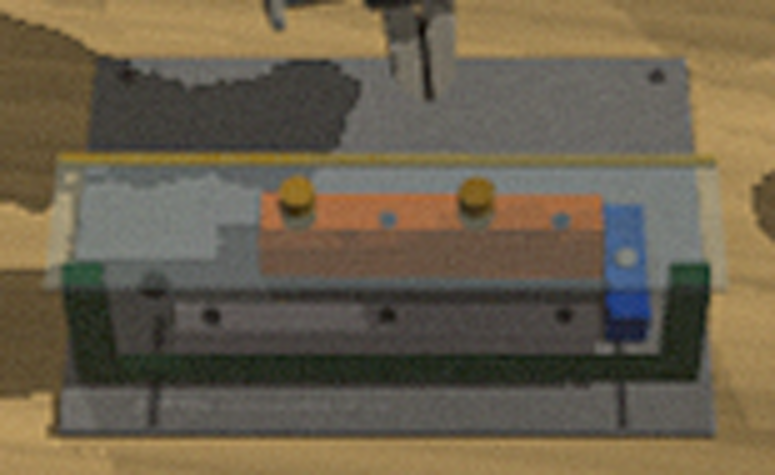

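View pics/t12.png

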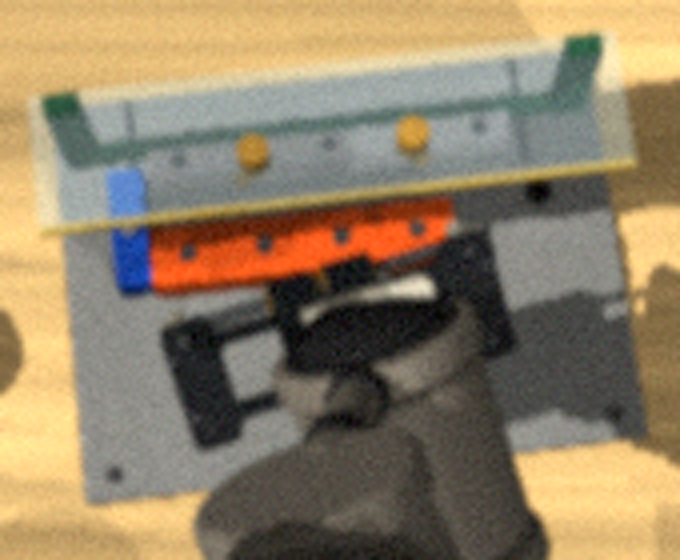

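```bash
cat > fk.py <<'E'
import numpy as np
from scipy.optimize import least_squares
from scipy.spatial.transform import Rotation as Rot
D=[([1.164006,.342745,1.525032,0,1.275416,-.146],[135.17,506.86,218.23],[-3.14,0,2.881]),
([.25,-.05,2.01,-.03,1.02,-1.41],[328.8,155.2,219.1],[-3.138,.159,-3.034]),
([-.29,.13,2.24,.31,.47,-2.23],[418,.4,114.3],[3.142,.349,-3.023]),
([-.31,.3,2.3,.56,.28,-2.53],[421.8,-4.2,50.8],[3.129,.338,-3.023]),
([-.2,.39,2.08,.05,.58,-1.93],[426.4,.3,37.6],[3.141,.086,-3.025]),
([-.14,.56,1.85,.04,.65,-1.86],[522.3,12.1,13.7],[3.14,.088,-3.024]),
([-.52,.36,2.03,.49,.5,-2.61],[509,-115.5,87.7],[3.132,.381,-3.024]),
([-.49,.48,1.96,.63,.41,-2.73],[564.7,-125.6,58.1],[-3.138,.436,-3.02]),
([-.48,.57,1.98,.84,.32,-2.95],[566.9,-124.2,12.1],[-3.137,.437,-3.021]),
([-.41,.56,1.99,.72,.31,-2.75],[562.9,-89.2,11.7],[-3.141,.406,-3.024]),
([-.3,.33,2.19,1.01,.34,-3.1],[505.3,21.7,81.1],[3.141,.513,-2.826]),
([-.53,.4,2.04,.5,.45,-2.64],[503,-126,63.4],[-3.139,.359,-3.025])]
def fk(q,p):
    h,dy,L2,a3,L4,L6,c6,s4,s6,ax,dy2=p
    E=lambda a,x:Rot.from_euler(a,x).as_matrix()
    R=E('z',q[0]); t=R@np.array([ax,dy,h])
    R=R@E('y',q[1]); t=t+R@[0,0,L2]
    R=R@E('y',q[2]); t=t+R@[a3,0,L4]
    R=R@E('z',s4*q[3])@E('y',q[4]); t=t+R@[0,dy2,L6]
    R=R@E('z',s6*q[5]+c6); return t,R
def fit(s4,s6):
    def f(p):
        P=[*p[:7],s4,s6,p[7],p[8]]; r=[]
        for q,t,e in D:
            T,R=fk(q,P); r+=list((T-t)/5); r+=list((Rot.from_matrix(R.T)*Rot.from_euler('xyz',e)).as_rotvec()*60)
        return r
    b=None
    for c in (0,1.57,3.14,-1.57):
        s=least_squares(f,[300,76,350,0,300,200,c,0,0])
        if b is None or s.cost<b.cost:b=s
    return b.cost,[*b.x[:7],s4,s6,b.x[7],b.x[8]]
if __name__=="__main__":
    best=min((fit(a,b) for a in(1,-1) for b in(1,-1)),key=lambda z:z[0])
    print(best); np.save("fk.npy",best[1])
    for q,t,e in D:
        T,R=fk(q,best[1]); print(np.round(T-t,1),np.round((Rot.from_matrix(R.T)*Rot.from_euler('xyz',e)).as_rotvec(),3))
E
python3 fk.py
```

```text
(np.float64(3.2780801397973733), [np.float64(225.2453108741033), np.float64(76.46045843033421), np.float64(508.5937513408279), np.float64(47.50682220904712), np.float64(380.56074990212795), np.float64(329.3215532721254), np.float64(1.5706829453493065), 1, 1, np.float64(-2.554131873585874), np.float64(0.06633966485107193)])
[-0.6 -1.  -0.1] [ 0. -0. -0.]
[ 2.3 -0.4  0.8] [ 0.001  0.005 -0.004]
[-2.1  2.8 -0.2] [ 0.003 -0.    -0.005]
[-2.5  1.  -1.2] [-0.002 -0.003  0.009]
[ 2.9 -0.   2.8] [-0.003  0.01   0.002]
[-2.1 -0.1 -0.6] [ 0.001 -0.003  0.001]
[-2.5 -0.7 -3.2] [-0.001 -0.005 -0.003]
[-2.1 -0.1 -2.2] [-0.003 -0.005  0.004]
[2.3 1.1 0.9] [-0.003  0.002  0.011]
[ 0.8 -0.2 -0.3] [ 0.003  0.001 -0.008]
[ 2.  -1.2  1.9] [-0.004  0.003 -0.005]
[ 2.  -1.6  1.3] [-0.005  0.006 -0.001]
```

```bash
cat > ik.py <<'E'
from h import *; from fk import fk
P=np.load("fk.npy"); lo=np.array([-2.53,-.77,.04,-1,.29,-3.09]);hi=np.array([2.53,2.02,2.7,4.14,2.65,3.09])
def ik(T,R,seeds):
    out=[]
    for s in seeds:
        def f(q):
            t,r=fk(q,P); return np.r_[(t-T)/5,(Rot.from_matrix(r.T@R)).as_rotvec()*60]
        o=least_squares(f,np.clip(s,lo+1e-3,hi-1e-3),bounds=(lo,hi)); out.append((o.cost,o.x))
    return min(out,key=lambda z:z[0])
from scipy.optimize import least_squares
E
python3 - <<'E'
from ik import *
for cx,cz in((-75,21),(-31,19)):
 for y in (0,25,45):
  for th in (25,28,30,32,35,45,60):
   for flip in(0,1):
    T,R=pose(cx,y,cz,th)
    if flip: R=R@np.diag([-1,-1,1.])
    c,q=ik(T,R,[[-.3,.5,1.9,q4,.35,q6] for q4 in(0.3,1.5,2.8,-.5) for q6 in (-2.,1)])
    if c<1: print(cx,y,th,flip,round(c,2),np.round(q,2))
E
```

```text
-75 0 32 0 0.21 [-0.28  0.55  2.26  2.3   0.29  2.04]
-75 0 32 1 0.21 [-0.28  0.55  2.26  2.3   0.29 -1.1 ]
-75 0 35 0 0.0 [-0.29  0.56  2.29  2.44  0.36  1.9 ]
-75 0 35 1 0.0 [-0.29  0.56  2.29  2.44  0.36 -1.25]
-75 0 45 0 0.0 [-0.35  0.67  2.41  2.65  0.73  1.61]
-75 0 45 1 0.0 [-0.35  0.67  2.41  2.65  0.73 -1.53]
-75 0 60 0 0.0 [-0.44  0.97  2.53  2.66  1.36  1.38]
-75 0 60 1 0.0 [-0.44  0.97  2.53  2.66  1.36 -1.76]
-75 25 32 0 0.43 [-0.22  0.55  2.27  2.46  0.29  1.95]
-75 25 32 1 0.43 [-0.22  0.55  2.27  2.46  0.29 -1.19]
-75 25 35 0 0.0 [-0.22  0.56  2.3   2.57  0.36  1.84]
-75 25 35 1 0.0 [-0.22  0.56  2.3   2.57  0.36 -1.3 ]
-75 25 45 0 0.0 [-0.27  0.67  2.42  2.74  0.74  1.6 ]
-75 25 45 1 0.0 [-0.27  0.67  2.42  2.74  0.74 -1.55]
-75 25 60 0 0.0 [-0.35  0.98  2.54  2.74  1.39  1.4 ]
-75 25 60 1 0.0 [-0.35  0.98  2.54  2.74  1.39 -1.74]
-75 45 32 0 0.64 [-0.16  0.55  2.28  2.58  0.29  1.88]
-75 45 32 1 0.64 [-0.16  0.55  2.28  2.58  0.29 -1.26]
-75 45 35 0 0.0 [-0.16  0.56  2.3   2.66  0.35  1.79]
-75 45 35 1 0.0 [-0.16  0.56  2.3   2.66  0.35 -1.35]
-75 45 45 0 0.0 [-0.2 
[... 463 characters left out ...]
0 60 1 0.0 [-0.36  0.91  2.41  2.71  1.21 -1.66]
-31 25 35 0 0.04 [-0.18  0.59  2.19  2.5   0.29  1.95]
-31 25 35 1 0.04 [-0.18  0.59  2.19  2.5   0.29 -1.19]
-31 25 45 0 0.0 [-0.22  0.68  2.3   2.74  0.64  1.66]
-31 25 45 1 0.0 [-0.22  0.68  2.3   2.74  0.64 -1.48]
-31 25 60 0 0.0 [-0.28  0.92  2.42  2.78  1.23  1.49]
-31 25 60 1 0.0 [-0.28  0.92  2.42  2.78  1.23 -1.65]
-31 45 35 0 0.12 [-0.13  0.59  2.2   2.61  0.29  1.88]
-31 45 35 1 0.12 [-0.13  0.59  2.2   2.61  0.29 -1.26]
-31 45 45 0 0.0 [-0.16  0.68  2.31  2.81  0.64  1.64]
-31 45 45 1 0.0 [-0.16  0.68  2.31  2.81  0.64 -1.5 ]
-31 45 60 0 0.0 [-0.21  0.92  2.43  2.84  1.24  1.5 ]
-31 45 60 1 0.0 [-0.21  0.92  2.43  2.84  1.24 -1.64]
```

```bash
cat > plan.py <<'E'
from ik import *
from plant import get_obs
np.set_printoptions(precision=3,suppress=True)
def info(q):
    t,R=fk(q,P); Tn=N.T@(t-O); Rn=N.T@R
    tip=Tn-10*Rn[:,2]; body=[Tn+Rn@np.array([sx*37.5,sy*95,-76]) for sx in(-1,1) for sy in(-1,1)]
    cam=Tn+Rn@np.array([74,0,-167])
    return tip,Rn[:,2],np.array(body),cam
E
python3 - <<'E'
from plan import *
q0=get_obs()['joint_positions']
T,R=pose(-95,25,100,40); R=R@np.diag([-1,-1,1.])
c,q1=ik(T,R,[[-.22,.56,2.3,2.5,.5,-1.3]]); print(c,q1)
for n in range(0,25,2):
    s=n/24; q=q0+(q1-q0)*s; q[4]+=.25*np.sin(np.pi*s); q[1]-=.25*np.sin(np.pi*s)
    tip,a,b,cam=info(q); print(n,np.round(q,2),"tip",np.round(tip),"a",np.round(a,2),"bodyminz",round(b[:,2].min()),"bodymaxx",round(b[:,0].max()),"cam",np.round(cam))
E
```

```text
5.7618508653603885e-27 [-0.269  0.344  2.366  2.309  0.334 -1.069]
0 [-0.3   0.33  2.19  1.01  0.34 -3.1 ] tip [-101.   25.   90.] a [ 0.48  0.1  -0.87] bodyminz 129 bodymaxx -82 cam [-240.   -3.  191.]
2 [-0.29  0.27  2.21  1.12  0.4  -2.94] tip [-96.  48. 123.] a [ 0.54  0.15 -0.83] bodyminz 141 bodymaxx -99 cam [-243.   31.  213.]
4 [-0.29  0.21  2.22  1.23  0.46 -2.77] tip [-90.  70. 156.] a [ 0.6   0.2  -0.78] bodyminz 154 bodymaxx -85 cam [-242.   64.  239.]
6 [-0.29  0.16  2.24  1.34  0.51 -2.6 ] tip [-84.  89. 188.] a [ 0.66  0.24 -0.72] bodyminz 167 bodymaxx -74 cam [-239.   93.  267.]
8 [-0.29  0.12  2.25  1.44  0.55 -2.43] tip [-79. 103. 215.] a [ 0.71  0.27 -0.66] bodyminz 181 bodymaxx -65 cam [-233.  117.  294.]
10 [-0.28  0.09  2.27  1.55  0.58 -2.26] tip [-74. 110. 236.] a [ 0.75  0.28 -0.6 ] bodyminz 195 bodymaxx -60 cam [-224.  132.  319.]
12 [-0.28  0.09  2.28  1.66  0.59 -2.09] tip [-68. 111. 248.] a [ 0.78  0.27 -0.56] bodyminz 204 bodymaxx -57 cam [-213.  139.  339.]
14 [-0.28  0.1   2.29  1.77  0.58 -1.92] tip [-63. 104. 248.] a [ 0.81  0.24 -0.54] bodyminz 198 bodymaxx -57 cam [-198.  137.  352.]
16 [-0.28  0.12  2.31  1.88  0.55 -1.75] tip [-60.  92. 237.] a [ 0.82  0.2  -0.54] bodyminz 189 bodymaxx -56 cam [-182.  126.  355.]
18 [-0.28  0.16  2.32  1.98  0.51 -1.58] tip [-60.  75. 214.] a [ 0.81  0.15 -0.57] bodyminz 176 bodymaxx -53 cam [-166.  107.  348.]
20 [-0.27  0.22  2.34  2.09  0.46 -1.41] tip [-66.  57. 180.] a [ 0.78  0.1  -0.62] bodyminz 160 bodymaxx -61 cam [-152.   82.  329.]
22 [-0.27  0.28  2.35  2.2   0.4  -1.24] tip [-80.  39. 138.] a [ 0.72  0.04 -0.69] bodyminz 141 bodymaxx -82 cam [-145.   54.  299.]
24 [-0.27  0.34  2.37  2.31  0.33 -1.07] tip [-102.   25.   94.] a [ 0.64 -0.   -0.77] bodyminz 120 bodymaxx -116 cam [-147.   25.  262.]
```

```bash
cat > seg.py <<'E'
from plan import *
import sys
q0=np.array(get_obs()['joint_positions']) if sys.argv[1]=="0" else np.load("q0.npy")
if sys.argv[1]=="0": np.save("q0.npy",q0)
T,R=pose(-95,25,100,40); R=R@np.diag([-1,-1,1.])
c,q1=ik(T,R,[[-.22,.56,2.3,2.5,.5,-1.3]])
NS=32
o=get_obs(); R0=Rot.from_euler('xyz',o['tcp_rot']).as_matrix(); print(np.round(o['joint_positions'],2))
k=int(sys.argv[1]); out=[]
for n in range(k+1,k+9):
    s=min(n/NS,1); q=q0+(q1-q0)*s; q[4]+=.25*np.sin(np.pi*s); q[1]-=.25*np.sin(np.pi*s)
    t,R=fk(q,P)
    out.append(np.r_[R0.T@(t-o['tool_pos'])/400,Rot.from_matrix(R0.T@R).as_rotvec()/np.radians(30)])
for r in out: print(", ".join("%.2f"%v for v in r)+", 0,")
E
python3 seg.py 0
```

```text
[-0.3   0.33  2.19  1.01  0.34 -3.1 ]
-0.02, 0.02, -0.02, -0.03, -0.05, 0.18, 0,
-0.05, 0.05, -0.04, -0.07, -0.11, 0.36, 0,
-0.07, 0.07, -0.07, -0.11, -0.16, 0.54, 0,
-0.10, 0.09, -0.09, -0.16, -0.21, 0.72, 0,
-0.12, 0.11, -0.11, -0.21, -0.26, 0.90, 0,
-0.14, 0.12, -0.13, -0.26, -0.30, 1.07, 0,
-0.17, 0.14, -0.16, -0.32, -0.35, 1.25, 0,
-0.19, 0.16, -0.18, -0.37, -0.38, 1.42, 0,
```

{"name": "carry_out", "arguments": {
  "moves": [-0.02,0.02,-0.02,-0.03,-0.05,0.18,0,-0.05,0.05,-0.04,-0.07,-0.11,0.36,0,-0.07,0.07,-0.07,-0.11,-0.16,0.54,0,-0.1,0.09,-0.09,-0.16,-0.21,0.72,0,-0.12,0.11,-0.11,-0.21,-0.26,0.9,0,-0.13,0.12,-0.12,-0.24,-0.28,0.99,0,-0.13,0.12,-0.12,-0.24,-0.28,0.99,0,-0.13,0.12,-0.12,-0.24,-0.28,0.99,0]
}}

```text
time: 15.55
tool_pos: [511.1, 73.6, 148.6]
tcp_rot: [2.692, 0.542, 2.834]
contact_force: [0.8, -0.6, 0.9]
grip_width: 0.2
```

```bash
python3 seg.py 6
```

```text
[-0.29  0.21  2.23  1.25  0.46 -2.76]
-0.03, 0.04, -0.03, -0.07, -0.06, 0.26, 0,
-0.04, 0.07, -0.04, -0.13, -0.10, 0.44, 0,
-0.05, 0.09, -0.06, -0.18, -0.13, 0.62, 0,
-0.07, 0.12, -0.07, -0.24, -0.16, 0.79, 0,
-0.08, 0.14, -0.09, -0.29, -0.18, 0.97, 0,
-0.09, 0.15, -0.10, -0.34, -0.20, 1.15, 0,
-0.10, 0.17, -0.11, -0.39, -0.22, 1.34, 0,
-0.11, 0.18, -0.12, -0.44, -0.23, 1.52, 0,
```

Following the planned joint path well (q4 1.25).

{"name": "carry_out", "arguments": {
  "moves": [-0.03,0.04,-0.03,-0.07,-0.06,0.26,0,-0.04,0.07,-0.04,-0.13,-0.1,0.44,0,-0.05,0.09,-0.06,-0.18,-0.13,0.62,0,-0.07,0.12,-0.07,-0.24,-0.16,0.79,0,-0.08,0.14,-0.09,-0.29,-0.18,0.97,0,-0.08,0.14,-0.09,-0.29,-0.18,0.97,0,-0.08,0.14,-0.09,-0.29,-0.18,0.97,0,-0.08,0.14,-0.09,-0.29,-0.18,0.97,0]
}}

```text
time: 16.35
tool_pos: [519.9, 107.0, 213.1]
tcp_rot: [2.322, 0.312, 2.326]
contact_force: [-0.6, 0.7, 0.0]
grip_width: 0.3
```

```bash
python3 seg.py 11
```

```text
[-0.28  0.11  2.25  1.44  0.55 -2.38]
-0.00, 0.02, -0.00, -0.05, -0.02, 0.19, 0,
-0.01, 0.04, -0.01, -0.10, -0.04, 0.37, 0,
-0.01, 0.05, -0.02, -0.14, -0.06, 0.56, 0,
-0.02, 0.06, -0.02, -0.17, -0.07, 0.74, 0,
-0.03, 0.07, -0.02, -0.20, -0.08, 0.93, 0,
-0.03, 0.07, -0.02, -0.23, -0.10, 1.13, 0,
-0.04, 0.07, -0.02, -0.25, -0.11, 1.32, 0,
-0.05, 0.07, -0.02, -0.27, -0.12, 1.52, 0,
```

{"name": "carry_out", "arguments": {
  "moves": [0,0.02,0,-0.05,-0.02,0.19,0,-0.01,0.04,-0.01,-0.1,-0.04,0.37,0,-0.01,0.05,-0.02,-0.14,-0.06,0.56,0,-0.02,0.06,-0.02,-0.17,-0.07,0.74,0,-0.03,0.07,-0.02,-0.2,-0.08,0.93,0,-0.03,0.07,-0.02,-0.2,-0.08,0.93,0,-0.03,0.07,-0.02,-0.2,-0.08,0.93,0,-0.03,0.07,-0.02,-0.2,-0.08,0.93,0]
}}

```text
time: 17.15
tool_pos: [531.9, 113.5, 241.1]
tcp_rot: [2.17, -0.044, 1.989]
contact_force: [0.5, 0.4, 0.2]
grip_width: 0.5
```

```bash
python3 seg.py 16
```

```text
[-0.28  0.09  2.27  1.65  0.58 -2.07]
-0.00, 0.01, -0.00, -0.03, -0.02, 0.20, 0,
-0.01, 0.01, -0.00, -0.05, -0.04, 0.40, 0,
-0.02, 0.01, 0.00, -0.07, -0.06, 0.59, 0,
-0.03, 0.00, 0.01, -0.08, -0.08, 0.79, 0,
-0.05, -0.01, 0.01, -0.09, -0.11, 1.00, 0,
-0.06, -0.03, 0.02, -0.09, -0.14, 1.20, 0,
-0.08, -0.05, 0.03, -0.09, -0.18, 1.41, 0,
-0.09, -0.07, 0.04, -0.08, -0.22, 1.62, 0,
```

{"name": "carry_out", "arguments": {
  "moves": [0,0.01,0,-0.03,-0.02,0.2,0.3,-0.01,0.01,0,-0.05,-0.04,0.4,0.6,-0.02,0.01,0,-0.07,-0.06,0.59,1,-0.03,0,0.01,-0.08,-0.08,0.79,1,-0.05,-0.01,0.01,-0.09,-0.11,0.99,1,-0.05,-0.01,0.01,-0.09,-0.11,0.99,1,-0.05,-0.01,0.01,-0.09,-0.11,0.99,1,-0.05,-0.01,0.01,-0.09,-0.11,0.99,1]
}}

```text
time: 17.95
tool_pos: [540.8, 96.1, 234.9]
tcp_rot: [2.208, -0.435, 1.635]
contact_force: [0.5, -0.3, -0.6]
grip_width: 60.1
```

```bash
python3 seg.py 21
```

```text
[-0.28  0.11  2.3   1.85  0.56 -1.76]
-0.02, -0.01, 0.01, -0.00, -0.04, 0.21, 0,
-0.04, -0.02, 0.02, -0.01, -0.08, 0.42, 0,
-0.07, -0.03, 0.03, -0.01, -0.13, 0.63, 0,
-0.10, -0.05, 0.04, -0.01, -0.18, 0.84, 0,
-0.13, -0.07, 0.05, -0.00, -0.24, 1.05, 0,
-0.16, -0.10, 0.05, -0.00, -0.30, 1.26, 0,
-0.19, -0.12, 0.06, -0.00, -0.38, 1.47, 0,
-0.22, -0.16, 0.07, -0.00, -0.45, 1.67, 0,
```

{"name": "carry_out", "arguments": {
  "moves": [-0.02,-0.01,0.01,0,-0.04,0.21,1,-0.04,-0.02,0.02,-0.01,-0.08,0.42,1,-0.07,-0.03,0.03,-0.01,-0.13,0.63,1,-0.1,-0.05,0.04,-0.01,-0.18,0.84,1,-0.12,-0.07,0.05,0,-0.23,1.0,1,-0.12,-0.07,0.05,0,-0.23,1.0,1,-0.12,-0.07,0.05,0,-0.23,1.0,1,-0.12,-0.07,0.05,0,-0.23,1.0,1]
}}

```text
time: 18.75
tool_pos: [542.3, 67.2, 184.1]
tcp_rot: [2.513, -0.725, 1.093]
contact_force: [-0.1, -0.2, 0.6]
grip_width: 91.9
```

```bash
python3 seg.py 26
```

```text
[-0.26  0.2   2.33  2.06  0.47 -1.47]
-0.05, -0.01, 0.01, -0.01, -0.08, 0.26, 0,
-0.09, -0.01, 0.02, -0.01, -0.15, 0.47, 0,
-0.13, -0.03, 0.03, -0.02, -0.22, 0.68, 0,
-0.18, -0.04, 0.04, -0.03, -0.30, 0.89, 0,
-0.22, -0.06, 0.05, -0.05, -0.39, 1.10, 0,
-0.27, -0.08, 0.05, -0.07, -0.47, 1.30, 0,
-0.27, -0.08, 0.05, -0.07, -0.47, 1.30, 0,
-0.27, -0.08, 0.05, -0.07, -0.47, 1.30, 0,
```

{"name": "carry_out", "arguments": {
  "moves": [-0.05,-0.01,0.01,-0.01,-0.08,0.26,1,-0.09,-0.01,0.02,-0.01,-0.15,0.47,1,-0.13,-0.03,0.03,-0.02,-0.22,0.68,1,-0.18,-0.04,0.04,-0.03,-0.3,0.89,1,-0.2,-0.05,0.04,-0.04,-0.34,1.0,1,-0.2,-0.05,0.04,-0.04,-0.34,1.0,1,-0.2,-0.05,0.04,-0.04,-0.34,1.0,1,-0.2,-0.05,0.04,-0.04,-0.34,1.0,1]
}}

```text
time: 19.55
tool_pos: [516.8, 31.8, 113.3]
tcp_rot: [3.012, -0.756, 0.34]
contact_force: [-0.2, -0.2, 0.1]
grip_width: 91.5
```

```bash
cat >> h.py <<'E'
F=np.diag([-1,-1,1.])
def movef(*a,**k):
    from plant import get_obs
    o=get_obs(); P,R=pose(*a,**k); R=R@F
    R0=Rot.from_euler('xyz',o['tcp_rot']).as_matrix()
    d=R0.T@(P-o['tool_pos'])/400; w=Rot.from_matrix(R0.T@R).as_rotvec()/np.radians(30)
    print("t",round(o['time'],2),"shift",np.round(d,4),"turn",np.round(w,4), "mm",np.round(P-o['tool_pos'],1))
def statef():
    from plant import get_obs
    o=get_obs(); R0=Rot.from_euler('xyz',o['tcp_rot']).as_matrix(); Rn=N.T@R0@F
    T=N.T@(o['tool_pos']-O); p=-Rn[:,0]; a=Rn[:,2]
    print("t",round(o['time'],2),"corner nest",np.round(T+9.5*p-10*a,1),"tilt",np.round(np.degrees(np.arctan2(a[0],-a[2])),1),"yaw err",np.round(np.degrees(np.arctan2(Rn[0,1],Rn[1,1])),2),"roll",np.round(np.degrees(Rn[2,1]),2),"F nest",np.round(N.T@o['contact_force'],1),"w",round(o['grip_width'],1),"q",np.round(o['joint_positions'],2))
E
python3 - <<'E'
from h import *
from ik import *
statef(); movef(-90,25,100,38);movef(-90,25,80,38);movef(-82,25,22,38)
for a in [(-90,25,80,38),(-82,25,22,38),(-31,25,20,38),(-31,25,20,40)]:
    T,R=pose(*a); print(a,ik(T,R@F,[[-.22,.56,2.3,2.5,.5,-1.3]]))
E
```

```text
t 19.55 corner nest [-83.6  34.1 127. ] tilt 43.8 yaw err -7.68 roll -5.37 F nest [-0.2 -0.1  0.1] w 91.5 q [-0.27  0.3   2.36  2.24  0.37 -1.15]
t 19.55 shift [-0.0634  0.0104  0.0346] turn [-0.0314 -0.1959  0.3107] mm [ -6.9  -8.7 -27. ]
t 19.55 shift [-0.0977  0.0057  0.0707] turn [-0.0314 -0.1959  0.3107] mm [ -6.9  -8.7 -47. ]
t 19.55 shift [-0.1829 -0.0052  0.1892] turn [-0.0314 -0.1959  0.3107] mm [   1.    -7.8 -105. ]
(-90, 25, 80, 38) (np.float64(4.798162861345688e-26), array([-0.25223386,  0.39576591,  2.34338911,  2.35046982,  0.31776543,
       -1.10122325]))
(-82, 25, 22, 38) (np.float64(7.729864836499442e-28), array([-0.24278229,  0.58199158,  2.35697092,  2.65107389,  0.47813338,
       -1.41608083]))
(-31, 25, 20, 38) (np.float64(1.3454265491271362e-27), array([-0.19249792,  0.60817258,  2.22288498,  2.60820386,  0.37771875,
       -1.31556599]))
(-31, 25, 20, 40) (np.float64(6.6567647667117355e-28), array([-0.1998326 ,  0.62420222,  2.2471857 ,  2.66103644,  0.44806284,
       -1.37751723]))
```

Run:
```python
from h import *
movef(-95,25,80,39)
```

```text
t 19.55 shift [-0.1062  0.0042  0.0625] turn [-0.0341 -0.1626  0.3104] mm [-11.6  -9.3 -47. ]
```

{"name": "carry_out", "arguments": {
  "moves": [-0.03,0.001,0.02,-0.01,-0.05,0.1,1,-0.06,0.002,0.04,-0.02,-0.1,0.2,1,-0.09,0.003,0.055,-0.03,-0.15,0.29,1,-0.106,0.004,0.062,-0.034,-0.163,0.31,1,-0.106,0.004,0.062,-0.034,-0.163,0.31,1,-0.106,0.004,0.062,-0.034,-0.163,0.31,1,-0.106,0.004,0.062,-0.034,-0.163,0.31,1,-0.106,0.004,0.062,-0.034,-0.163,0.31,1]
}}

```text
time: 20.35
tool_pos: [505.3, 22.6, 67.0]
tcp_rot: [3.141, -0.682, 0.118]
contact_force: [0.8, -0.2, -0.9]
grip_width: 92.0
```

Run:
```python
from h import *
statef();movef(-88,25,26,39)
from plant import capture
a=capture("scene")[130:270,190:350,::-1]
cv2.imwrite("pics/s13.png",cv2.convertScaleAbs(cv2.resize(a,None,fx=5,fy=4.2,interpolation=cv2.INTER_CUBIC),alpha=1.4))
cv2.imwrite("pics/w13.png",capture("wrist")[:,:,::-1])
```

```text
t 20.35 corner nest [-94.8  25.   80.7] tilt 39.1 yaw err -0.03 roll -0.03 F nest [ 0.8 -0.3 -0.9] w 92.0 q [-0.26  0.4   2.37  2.41  0.35 -1.17]
t 20.35 shift [-0.0729  0.      0.1169] turn [ 0.0002 -0.0017  0.0015] mm [  6.8   0.8 -54.7]
```

View pics/s13.png

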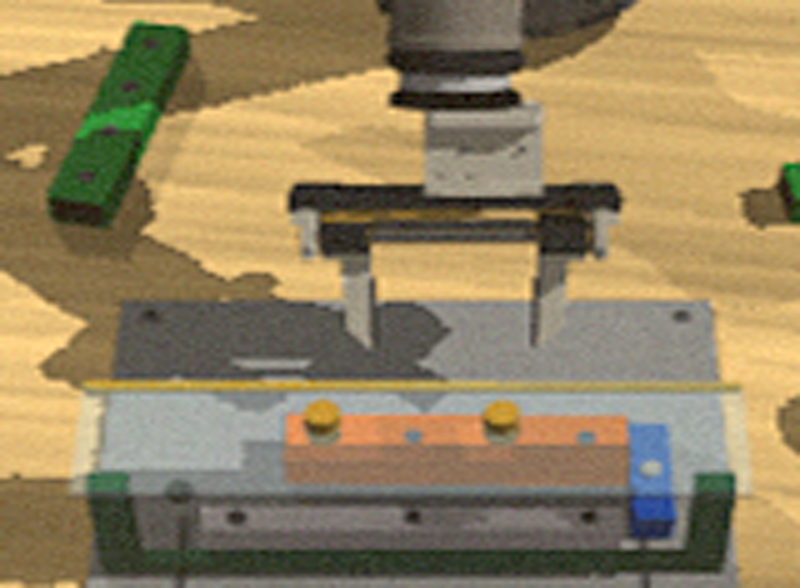

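View pics/w13.png

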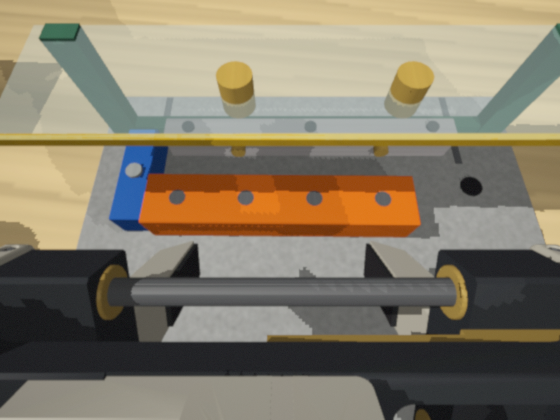

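Now the wrist camera sees the beam (rows 175-236), its end at the blue stop (column ~145), and both brass buttons at (237,150) and (380,150). I descend behind the beam.

{"name": "carry_out", "arguments": {
  "moves": [-0.015,0,0.023,0,0,0,1,-0.03,0,0.047,0,0,0,1,-0.045,0,0.07,0,0,0,1,-0.058,0,0.094,0,0,0,1,-0.068,0,0.11,0,0,0,1,-0.073,0,0.117,0,0,0,1,-0.073,0,0.117,0,0,0,1,-0.073,0,0.117,0,0,0,1]
}}

```text
time: 21.25
tool_pos: [512.0, 23.3, 12.3]
tcp_rot: [3.141, -0.682, 0.118]
contact_force: [0.3, 0.0, 0.2]
grip_width: 91.8
```

Run:
```python
from h import *
statef();movef(-71,25,26,39);movef(-45,25,26,39);movef(-31,25,26,39)
```

```text
t 21.25 corner nest [-88.1  25.   26.1] tilt 39.0 yaw err -0.03 roll -0.03 F nest [ 0.3 -0.   0.2] w 91.8 q [-0.25  0.58  2.38  2.66  0.52 -1.44]
t 21.25 shift [0.033  0.0001 0.027 ] turn [ 0.0001 -0.0016  0.0013] mm [16.9  2.  -0.1]
t 21.25 shift [0.0835 0.0001 0.0679] turn [ 0.0001 -0.0016  0.0013] mm [42.8  5.  -0.1]
t 21.25 shift [1.107e-01 1.000e-04 9.000e-02] turn [ 0.0001 -0.0016  0.0013] mm [56.7  6.6 -0.1]
```

{"name": "carry_out", "arguments": {
  "moves": [0.014,0,0.0113,0,0,0,1,0.026,0,0.0211,0,0,0,1,0.035,0,0.0284,0,0,0,1,0.045,0,0.0366,0,0,0,1,0.055,0,0.0447,0,0,0,1,0.065,0,0.0528,0,0,0,1,0.075,0,0.061,0,0,0,1,0.0835,0,0.0679,0,0,0,1]
}}

```text
time: 22.05
tool_pos: [553.6, 28.4, 11.9]
tcp_rot: [3.141, -0.679, 0.117]
contact_force: [-9.0, -3.3, 7.7]
grip_width: 91.9
```

Run:
```python
from h import *
statef();movef(-31,25,26,39)
from plant import capture
cv2.imwrite("pics/w14.png",capture("wrist")[:,:,::-1])
```

```text
t 22.05 corner nest [-46.2  25.2  25.7] tilt 38.9 yaw err 0.02 roll -0.01 F nest [-9.4 -2.2  7.7] w 91.9 q [-0.21  0.59  2.27  2.63  0.42 -1.36]
t 22.05 shift [0.0301 0.0004 0.0233] turn [ 0.0006  0.0035 -0.0002] mm [15.2  1.6  0.3]
```

View pics/w14.png

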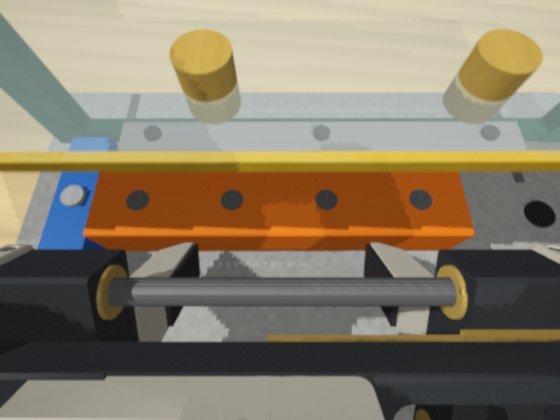

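{"name": "carry_out", "arguments": {
  "moves": [0.005,0,0.004,0,0,0,1,0.009,0,0.007,0,0,0,1,0.013,0,0.01,0,0,0,1,0.016,0,0.0125,0,0,0,1,0.019,0,0.015,0,0,0,1,0.022,0,0.0172,0,0,0,1,0.024,0,0.0188,0,0,0,1,0.025,0,0.0195,0,0,0,1]
}}

```text
time: 22.9
tool_pos: [565.8, 29.9, 11.9]
tcp_rot: [3.141, -0.677, 0.117]
contact_force: [-8.5, -2.1, 5.5]
grip_width: 91.8
```

Run:
```python
from h import *
statef();movef(-31,25,26,39)
from plant import capture
cv2.imwrite("pics/w15.png",capture("wrist")[:,:,::-1])
```

```text
t 22.9 corner nest [-33.9  25.2  25.6] tilt 38.8 yaw err 0.03 roll -0.01 F nest [-8.7 -1.1  5.5] w 91.8 q [-0.19  0.6   2.24  2.62  0.39 -1.33]
t 22.9 shift [0.0063 0.0006 0.0039] turn [ 0.0009  0.0068 -0.0004] mm [2.9 0.1 0.4]
```

View pics/w15.png

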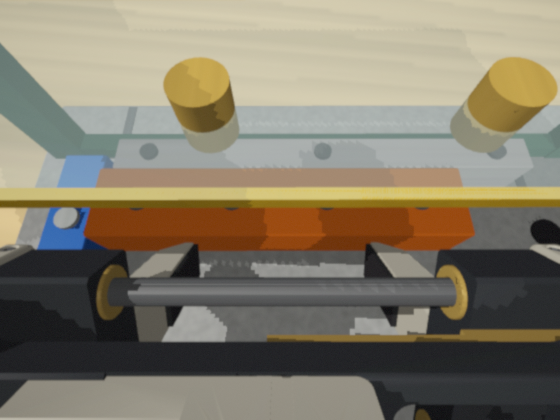

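{"name": "carry_out", "arguments": {
  "moves": [0.003,0,0.002,0,0,0,1,0.005,0,0.0037,0,0,0,1,0.007,0,0.0053,0,0,0,1,0.009,0,0.007,0,0,0,1,0.01,0,0.008,0,0,0,1,0.011,0,0.0088,0,0,0,1,0.011,0,0.0088,0,0,0,1,0.011,0,0.0088,0,0,0,1]
}}

```text
time: 23.75
tool_pos: [567.8, 30.4, 10.9]
tcp_rot: [-3.141, -0.671, 0.115]
contact_force: [-20.3, -6.0, 16.7]
grip_width: 91.7
```

Run:
```python
from h import *
statef()
```

```text
t 23.75 corner nest [-31.8  25.5  24.7] tilt 38.4 yaw err 0.11 roll 0.02 F nest [-20.9  -3.6  16.7] w 91.7 q [-0.19  0.6   2.23  2.61  0.38 -1.31]
```

Run:
```python
from h import *
from plant import capture
w=capture("wrist")[:,:,::-1]
cv2.imwrite("pics/w16.png",cv2.resize(w[130:260,40:560],None,fx=1.53,fy=3,interpolation=cv2.INTER_CUBIC))
a=capture("scene")[190:285,195:350,::-1]
cv2.imwrite("pics/s16.png",cv2.resize(a,None,fx=5,fy=5,interpolation=cv2.INTER_CUBIC))
```

```text
(no output)
```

View pics/w16.png

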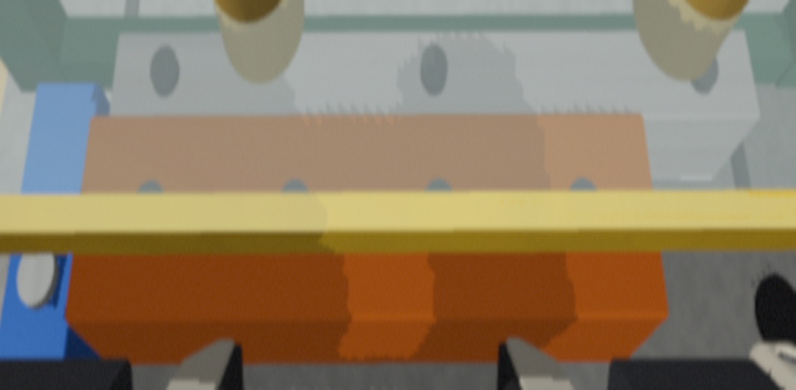

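View pics/s16.png

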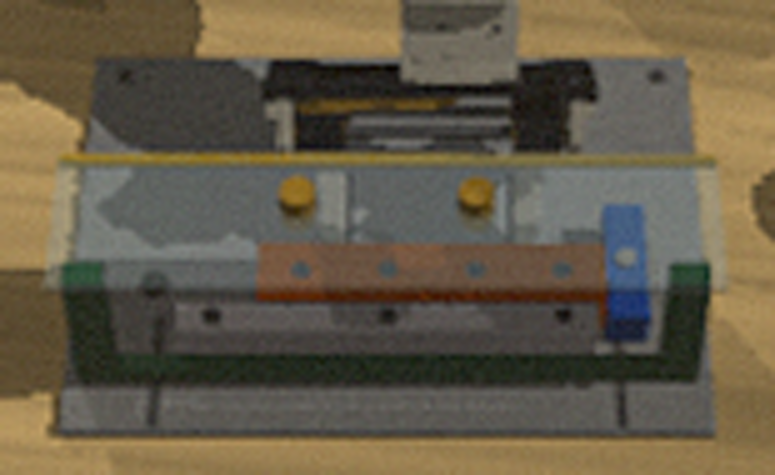

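Run:
```python
from h import *
for p in [(301,269),(388,269),(475,269),(562,269)]: print(N.T@(onz("scene",*sc(*p),38)-O))
print("prev")
for p in [(389,219),(561,219)]: print(N.T@(onz("scene",*sc(*p),38)-O))
for p in [(40+150/1.53,130+187/3),(40+294/1.53,130+187/3),(40+438/1.53,130+186/3),(40+582/1.53,130+185/3)]: print(N.T@(onz("wrist",*p,38)-O))
for p in [(90,118),(68,318)]: print("beam end w",N.T@(onz("wrist",40+p[0]/1.53,130+p[1]/3,38)-O))
for p in [(104,100),(72,250),(68,325)]: print("stop w",N.T@(onz("wrist",40+p[0]/1.53,130+p[1]/3,34)-O))
for p in [(604,240),(606,295)]: print("beamend s",N.T@(onz("scene",*sc(*p),38)-O))
for p in [(603,207),(607,300)]: print("stop s",N.T@(onz("scene",*sc(*p),34)-O))
```

```text
[-11.20266999 -49.66222938  38.        ]
[-11.21341365   0.21446011  38.        ]
[-11.22415636  50.08675934  38.        ]
[-11.23489813  99.95466892  38.        ]
prev
[-46.81468655   0.47451599  38.        ]
[-46.8330969  100.53769042  38.        ]
[ -6.45847026 103.33399006  38.        ]
[-6.55213567 52.87278804 38.        ]
[-6.44770891  2.41849288 38.        ]
[ -6.34322415 -48.06382708  38.        ]
beam end w [  7.70002184 127.54043013  38.        ]
beam end w [-30.89479347 126.13242064  38.        ]
stop w [ 13.93810063 125.87882733  34.        ]
stop w [-16.93378355 130.47528446  34.        ]
stop w [-30.88044434 128.48856762  34.        ]
beamend s [-31.75827164 124.90537265  38.        ]
beamend s [  6.86038497 124.39021178  38.        ]
stop s [-58.5269084  125.67235732  34.        ]
stop s [  7.53383503 125.14019427  34.        ]
```

{"name": "carry_out", "arguments": {
  "moves": [0.006,0,0.0048,0,0,0,1,0.006,-0.002,0.0048,0,0,0,1,0.006,-0.004,0.0048,0,0,0,1,0.006,-0.006,0.0048,0,0,0,1,0.006,-0.008,0.0048,0,0,0,1,0.006,-0.008,0.0048,0,0,0,1,0.006,-0.008,0.0048,0,0,0,1,0.006,-0.008,0.0048,0,0,0,1]
}}

```text
time: 24.65
tool_pos: [567.1, 32.7, 9.1]
tcp_rot: [-3.141, -0.662, 0.111]
contact_force: [-13.2, -10.5, 4.7]
grip_width: 92.0
```

Run:
```python
from h import *
statef(); movef(-60,26,26,38.5);movef(-100,26,60,38.5)
```

```text
t 24.65 corner nest [-32.1  27.9  22.8] tilt 38.0 yaw err 0.29 roll 0.03 F nest [-14.3  -8.9   4.7] w 92.0 q [-0.18  0.6   2.22  2.62  0.37 -1.31]
t 24.65 shift [-0.0499  0.0051 -0.049 ] turn [ 0.0052  0.0183 -0.0084] mm [-27.4  -5.1   3.2]
t 24.65 shift [-0.0765  0.0055 -0.1775] turn [ 0.0052  0.0183 -0.0084] mm [-67.1  -9.8  37.2]
```

{"name": "carry_out", "arguments": {
  "moves": [-0.01,0,-0.01,0,0,0,1,-0.03,0,-0.03,0,0.01,0,1,-0.05,0.002,-0.049,0,0.018,0,1,-0.09,0.002,-0.08,0,0.018,0,1,-0.12,0.002,-0.11,0,0.018,0,1,-0.12,0.002,-0.13,0,0.018,0,1,-0.1,0.002,-0.18,0,0.018,0,1,-0.1,0.002,-0.18,0,0.018,0,1]
}}

```text
time: 25.45
tool_pos: [493.0, 23.2, 43.5]
tcp_rot: [3.14, -0.676, 0.113]
contact_force: [0.4, 0.5, 0.9]
grip_width: 91.9
```

Run:
```python
from h import *
from plant import capture
statef()
w=capture("wrist")[:,:,::-1]
cv2.imwrite("pics/w17.png",cv2.resize(w[:280],None,fx=1.42,fy=2,interpolation=cv2.INTER_CUBIC))
a=capture("scene")[190:285,195:350,::-1]
cv2.imwrite("pics/s17.png",cv2.resize(a,None,fx=5,fy=5,interpolation=cv2.INTER_CUBIC))
a=capture("top")[120:250,190:360,::-1]
cv2.imwrite("pics/t17.png",cv2.convertScaleAbs(cv2.resize(a,None,fx=4.7,fy=4.6,interpolation=cv2.INTER_CUBIC),alpha=1.6))
```

```text
t 25.45 corner nest [-107.    27.1   57.2] tilt 38.7 yaw err 0.29 roll -0.05 F nest [0.5 0.4 0.9] w 91.9 q [-0.26  0.46  2.41  2.57  0.44 -1.34]
```

View pics/w17.png

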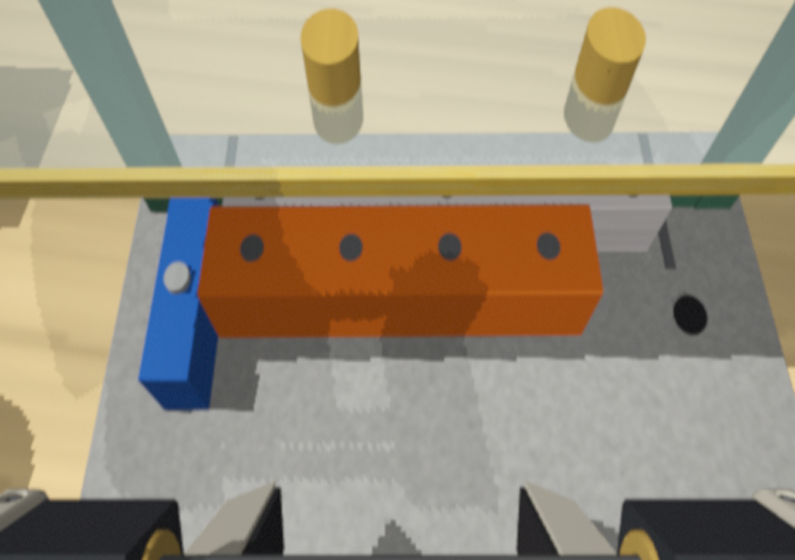

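View pics/s17.png

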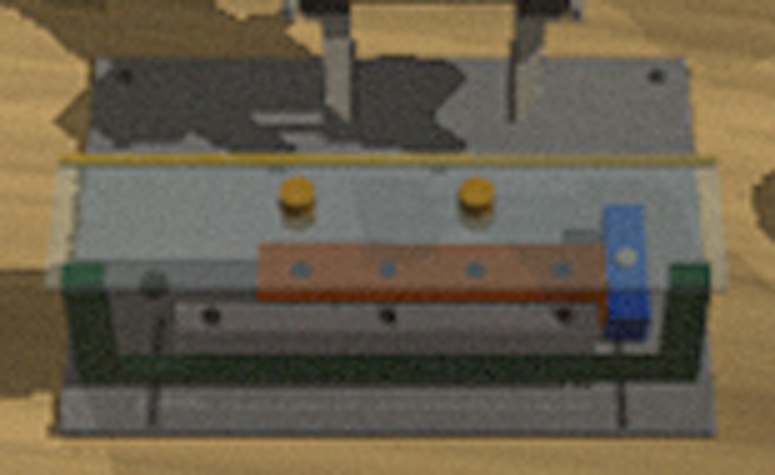

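View pics/t17.png

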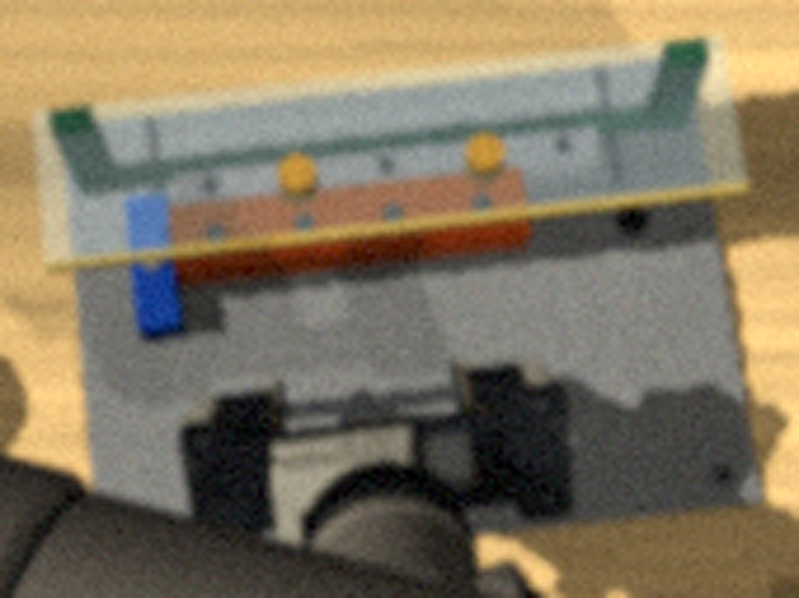

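Run:
```python
from h import *
n=lambda c,p,z:np.round(N.T@(onz(c,*p,z)-O),1)
for p in [(212,316),(388,316),(565,316)]: print("rail s",n("scene",sc(*p),35))
for p in [(301,269),(388,269),(475,269),(562,269)]: print("beam s",n("scene",sc(*p),38))
for p in [(210,185),(386,165),(562,145)]: print("rail t",n("top",tc(*p),35))
for p in [(216,231),(305,221),(393,211),(482,201)]: print("beam t",n("top",tc(*p),38))
wc=lambda x,y:(x/1.42-.2,y/2-.25)
for p in [(252,248),(350,247),(449,246),(548,245)]: print("beam w",n("wrist",wc(*p),38))
print("stop face w",n("wrist",wc(213,205),34),n("wrist",wc(207,345),34), "beam end w",n("wrist",wc(199,297),38),n("wrist",wc(211,207),38))
```

```text
rail s [ 19.3 -99.3  35. ]
rail s [19.3  0.5 35. ]
rail s [ 19.2 100.8  35. ]
beam s [-11.2 -49.7  38. ]
beam s [-11.2   0.2  38. ]
beam s [-11.2  50.1  38. ]
beam s [-11.2 100.   38. ]
rail t [ 18.9 101.9  35. ]
rail t [19.2  2.1 35. ]
rail t [ 19.4 -98.2  35. ]
beam t [-10.1 101.   38. ]
beam t [-10.1  51.1  38. ]
beam t [-10.1   1.6  38. ]
beam t [-10.  -48.6  38. ]
beam w [-12.3 102.3  38. ]
beam w [-12.1  53.   38. ]
beam w [-11.9   3.1  38. ]
beam w [-11.7 -46.8  38. ]
stop face w [ 10.9 127.1  34. ] [-49.5 120.4  34. ] beam end w [-32.9 125.4  38. ] [  6.4 125.9  38. ]
```

Run:
```python
from plant import *
print(get_obs()["time"]); print(close_job())
```

```text
25.6
the job is handed in; nothing more can be done
None
```

I slid the orange beam home in the drilling nest: its long side is against the rail and its end is up against the blue stop at the nest's +y end. I handed the job in at 25.6 s. `close_job` gives no verdict, so success rests on my own checks.

**How it went:** I pushed the beam forward with both open fingers, then slid it along to the stop with closed fingers. I then re-posed the wrist to a tilt of about 39° and pushed the beam under the guard onto the rail with both fingers. Last came a short sideways nudge toward the stop, then I backed off.

**Last checks:**
- **Rail:** the beam's centre line lies 30.4 mm (scene camera) and 29.2 mm (top camera) from the rail's; 30 mm means touching. It is parallel to within about 0.2 mm along its length, and the arm stalled at about 21 N when it reached the rail. I could not see the buttons directly behind the beam, so I take them as pressed from these readings.
- **Stop:** the remaining gap works out at about 0.5 mm. The stop halted the end push at 12 N.
- **Forces and clearance:** the largest force I read was about 27 N, but I only saw readings at the end of each move. The robot was clear of everything at the end (about 1 N, no contact). I did not re-measure the canister, basket, wrench or carton, though nothing in the moves or the force readings suggests they were touched.

**Disagreements:**
- **Fingertip length:** the real fingertips end about 10 mm behind the reported TCP, not 17 mm ahead as described. My first push therefore passed over the beam without touching it; I saw this in the pictures and corrected for it.
- **Wrist camera:** its readings of the beam and stop positions differed from the other two cameras by 1–3 mm, and more on one stop corner.

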